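# Pry up the last-stand board and wedge it

## Robot

A 7-joint arm with a two-finger parallel gripper is mounted at the origin on the work surface. World frame = base frame: x ahead of the robot, y to its left, z up, the work surface at z = 0. Lengths are in m, angles in rad, forces in N, time in s.
With the tool pointing down it reaches from about 0.425 to 0.875 m from the base axis. Payload 4.7 kg.
Tool frame: the origin (TCP) lies on the centre line of the jaws, within the pads' length; the fingertips stand 14 mm ahead of it and the grasp point (between the pads) lies 5 mm behind it; z points along the fingers, x is the direction in which the jaws open and shut, and the axes are right-handed (so a half turn about z gives the same grasp; the last joint's range is limited). The gripper opens to 87 mm and grips with 3 to 60 N. Pads are 19 mm wide; open, the fingers measure 117 mm over their backs; the gripper's body (75 mm by 190 mm) begins 51 mm behind the grasp point.
Start: joints at [-1.201, 0.321, -0.07, 1.45, 0.023, 1.371, -0.057], TCP at [0.226, 0.609, 0.237] pointing down, gripper open.
Joint ranges: [-2.86, 2.86], [-0.3, 2.09], [-1.38, 1.24], [0.06, 2.45], [-1.56, 4.7], [0.09, 2.05], [-2.69, 2.69]. Speed limits (rad/s): [2.57, 2.57, 3.14, 3.14, 3.14, 3.14, 3.14].

## Interface

Orientations are given as a rotation vector (axis times angle).
In Python, from bench import ctrl gives the robot as it stands.
- The arm moves only by the tool drive_tool, never from a script. Its argument "rows" is a list that holds one entry, the list of rows, each a list of 5 numbers: the shift along the tool's x, y, z scaled (see below), then the turn about the tool's z scaled (see below), then the closure in counts, from 0 (fully open) to 255 (shut). In form: [[[dx, dy, dz, spin, jaw], ...]]. A call has 1 to 20 rows; each row is the pose to reach, as a shift and turn from the pose commanded when the call began, along the tool's axes at that moment, turning the shorter way round; what a row does not reach only later rows make up. The controller multiplies each number of a shift by 300 mm and each number of a turn by pi rad. A row lasts 1/8 s, in which the tool goes at most 62.5 mm and 10.7 degrees, less where a joint would pass 70% of its speed; a pose out of reach is approached as far as the arm can. A call with a number of a shift or a turn outside -1 to 1 is refused whole. A call with a gripper value outside its range is refused whole. The fingers move at their own pace and stop on an object; "grip_force" is the grip in N (left out, the last holds). Time passes only in rows, so rows that repeat a pose let the fingers close. It gives the time, the measured TCP pose, the force and the opening at its end, in the units of the state.
- ctrl.get_state(): the state, without advancing time (a new reading comes with each control period).
- ctrl.get_image(name): name is "scene" or "top" or "wrist"; returns a dict with "img" (420x560x3 uint8, blue, green, red), "camera_matrix" (3x3 intrinsics, pixels), "R" (3x3) and "t" (3): a world point X has camera coordinates R X + t. Camera axes: x right, y down, z forward; pixel columns grow to the right and rows downward; lengths in m; the calibration is good to about 2 mm. A picture is of the moment at which its call begins. There is no depth.
- ctrl.close_job(): hands the job in, once; it reports no verdict.
The state is a dict: "time": time; "joint_positions": joint angles; "qd": joint speeds; "joint_torque": joint torques, N m; "position": TCP position; "tool_rot": TCP orientation; "ft_force": force on the tool from outside, world axes, zero at the start; "torque": the same for the moment, N m; "grip_width": opening from 0.0 (shut) to 1.0 (fully open).
Only numpy, scipy, OpenCV 4.12 (cv2) and the standard library are available. Lean on these libraries where they do the work, as an engineer would, in place of code of your own. Each camera call takes 0.05 s, during which the arm holds its last target.

## Task

Take the pry bar, put its tip under the free edge of the heavy board that carries the iron shoe foot and, working the bar over the dark wooden block, lever that edge up by about a centimetre (not beyond a centimetre and a half, or the nails draw). The nails then hold it up: lay the bar back flat on the mat, slide the wooden wedge, thin end first and flat on the crate top, under the raised edge until it is snug against the board, without ramming it, and let go. Lift the board with the bar only, and leave the tin, the brush and the rubber heel where they are.

Things in the scene. Friction and masses are not known exactly. Their poses are not given: they have to be found in the camera images.
- bed: fixed wooden bed of two battens under the board. Origin on the crate top (height 0) straight below the middle of the board's free edge; x runs along that edge, y in under the board towards its nailed end, z up. The battens, 27 mm tall, lie at y = 125 to 145 and 185 to 230 mm; the space before them is empty
- board: heavy plywood board 200 (bed x) x 230 (bed y) x 18 mm with an iron shoe foot bolted on (post 135 mm in from the free edge, top 165 mm above the crate top); 2.5 kg in all. Origin on the nailed line, 220 mm in from the free edge, 28 mm up, about which it tilts. The nails are stiff: raising the edge takes some 25 to 30 N there, and it stays where it is left; hard stop at 18 mm of rise
- board_edge (a point): middle of the lower side of the board's free edge; 28 to 29 mm above the crate top at the start
- fulcrum: dark wooden block 50 (along the board edge) x 30 x 34 mm tall, fixed on the crate top, its centre 31 to 40 mm in front of the free edge, on the bed's -x side. Its top is a round ridge, radius 8 mm, parallel to the edge within 0.05 rad. Origin at the centre of its underside
- bar: straight pry bar 255 mm long lying flat on the mat: steel blade 18 mm wide (26 at the tip), 5 mm thick; on it a wooden handle 100 x 20 mm, 22 mm tall with the blade; 0.28 kg, balance point about 50 mm ahead of the handle's middle. Origin on the underside below the handle's middle; x runs to the tip, 205 mm ahead; the handle's back end is 50 mm behind; z up through the handle
- mat: black hard silicone mat 340 x 250 x 3 mm fixed on the crate top; origin at the centre of its underside
- wedge: loose wooden wedge 120 mm long (its y), 30 mm wide (its x); flat underside, top sloping from 48 mm at the thick end (y = -60) to 32 mm at the thin end (y = +60); 0.10 kg. Origin at the centre of its underside, on the crate top. It goes in only when the edge is raised over 4 mm. Some 5 N of push beyond sliding friction makes it snug; over 18 N between wedge and board is ramming
- wedge_tip (a point): middle of the wedge's thin end, on its underside
- tin: bystander: flat round steel tin, 84 mm across, 32 mm tall; origin under its centre
- brush: bystander: black plastic shoe brush 150 x 48 x 38 mm; origin under its centre
- heel: bystander: black rubber shoe heel 72 x 50 x 18 mm; origin on its underside near its centre
Things that resemble listed ones, but are neither listed nor needed, are in the scene too. What is shaped like the wedge but turquoise or yellow is not meant. What is meant by the fulcrum is not blue, and is the larger of those in its own colour.

How it is judged:
On the way:
1. the free edge is levered up 7 mm or more (its underside 35 mm or more above the crate top) by the bar, which bears on the block and the board, the robot not touching the board (height (world z) of board_edge above 0.035 m and contact force between bar and board above 3 N and contact force between bar and fulcrum above 3 N and contact force between each of the arm, the fingers and board below 0.5 N), for 0.2 s.
At the end, for the whole second after the job is handed in: The wedge lies flat on the crate top, thin end 15 mm or more under the board, straight in within 0.3 rad, and snug (over 1 N on the board); the edge is still 34.5 mm or more above the crate top. The bar lies flat and right side up on the mat, off the board. All at rest (height (world z) of board_edge above 0.0345 m and y of wedge_tip in the frame of bed above 0.015 m and x of wedge_tip in the frame of bed between -0.1 and 0.1 m and angle between the y axis of wedge and the y axis of bed, either way round below 0.3 rad and height (world z) of wedge_tip below 0.004 m and angle between wedge's own z axis and vertical below 0.05 rad and contact force between wedge and board above 1 N and linear speed of each of wedge, bar below 0.01 m/s and contact force between bar and mat above 0.3 N and height (world z) of bar below 0.012 m and angle between bar's own z axis and vertical below 0.1 rad and contact force between bar and board below 0.1 N); the robot touches nothing.
It fails at once if the board's edge is raised beyond 16 mm (44 mm above the crate top): the nails draw (height (world z) of board_edge above 0.044 m).
It fails at once if the bar bears on the board with over 60 N (contact force between bar and board above 60 N).
It fails at once if the wedge is rammed: over 18 N between wedge and board (contact force between wedge and board above 18 N).
It fails at once if the robot itself pushes or lifts the board with over 5 N (contact force between any of the fingers, the arm and board above 5 N).
It fails at once if the tin, the brush or the heel is moved by more than 20 mm (distance of any of tin, brush, heel from where it was at the start of the episode above 0.02 m).
It also fails if it takes over 72 s, if anything falls off the work surface, if the arm or the gripper's body presses on something with over 40 N, if the wrist force passes 120 N, or if a joint passes its speed limit or range.

## Working session

There is one attempt and no reset: what is moved stays moved. The work goes in short steps, Python scripts to look and compute and a tool call to move; the robot and the scene stay as the last step left them, time stands still between calls to the robot, and variables do not carry over. Pictures are saved under pics/ and viewed, and the job is handed in when it is done.

Besides the shell and the picture viewer there is one more tool, called after "Request:" as name(argument=value, ...) on one line, values as JSON. drive_tool: Moves the arm, as the interface text tells. Its arguments: {"type":"object","properties":{"rows":{"type":"array"},"grip_force":{"type":"number"}},"required":["rows"]}

```bash
ls; mkdir -p pics
python3 - <<'E'
from bench import ctrl
import cv2
s=ctrl.get_state(); print(s)
for n in ["scene","top","wrist"]:
    d=ctrl.get_image(n); cv2.imwrite(f"pics/{n}0.png",d["img"]); print(n,d["camera_matrix"],d["R"],d["t"])
E
```

```text
pics
{'time': 0.0, 'joint_positions': array([-1.20089115,  0.32183972, -0.07009258,  1.45169625,  0.02255548,
        1.37082644, -0.05690984]), 'qd': array([-0.00042618,  0.00015179, -0.00070254,  0.00302589, -0.00010271,
       -0.00095752,  0.00147383]), 'joint_torque': array([ 1.11337145e-04, -4.91291070e+01, -4.03765664e-01, -3.12535071e+01,
       -6.38781628e-02,  4.37754253e-02,  1.75299974e-04]), 'position': array([0.22626048, 0.60876285, 0.23544004]), 'tool_rot': array([ 2.57851451e+00,  1.79261479e+00, -2.50670231e-03]), 'ft_force': array([ 0.43418909, -0.34202698, -0.8649984 ]), 'torque': array([-0.02233927,  0.03597356, -0.02913261]), 'grip_width': 1.00315789365513}
scene [[519.76044065   0.         279.48833138]
 [  0.         519.76044065 214.20686247]
 [  0.           0.           1.        ]] [[-0.48512846  0.87430641 -0.01544884]
 [ 0.6488523   0.34807418 -0.6766351 ]
 [-0.58620907 -0.33827896 -0.73615642]] [ 0.30287943 -0.32172914  1.68905722]
top [[413.83506139   0.         283.24509047]
 [  0.         413.83506139 208.88005117]
 [  0.           0.           1.        ]] [[ 0.0377638  -0.99928507  0.00180222]
 [-0.97901735 -0.03735915 -0.20032306]
 [ 0.20024718  0.00580055 -0.97972824]] [-0.01363001  0.54709551  0.85664196]
wrist [[326.92122162   0.         276.87099086]
 [  0.         326.92122162 212.65019128]
 [  0.           0.           1.        ]] [[ 0.34826894  0.9373934  -0.00153434]
 [ 0.90267904 -0.33492932  0.27017198]
 [ 0.25274354 -0.09547753 -0.96281086]] [-0.64834679 -0.03321456  0.39085754]
```

View pics/scene0.png

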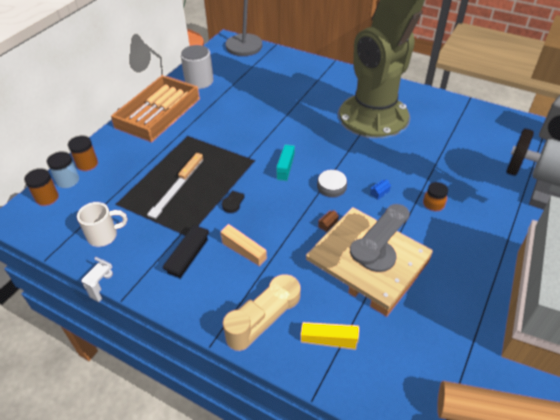

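View pics/top0.png

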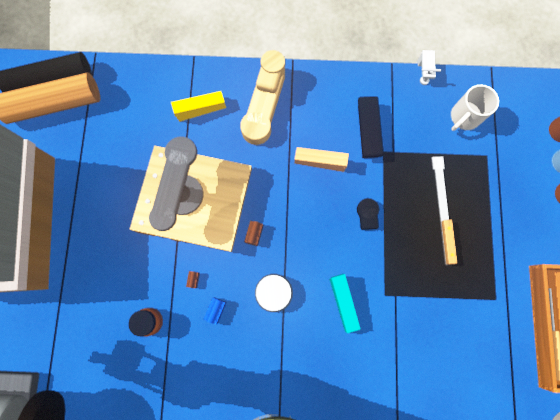

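View pics/wrist0.png

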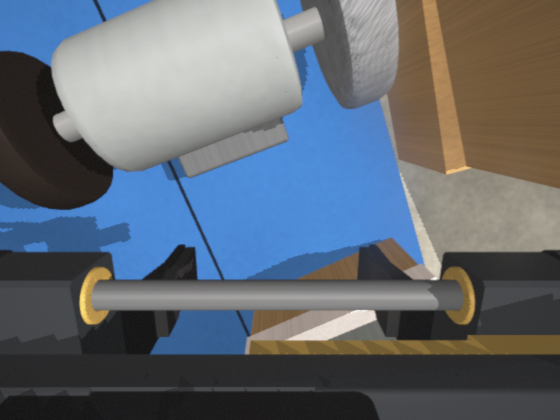

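```bash
cat > h.py <<'E'
import numpy as np, cv2
from bench import ctrl
from scipy.spatial.transform import Rotation as Rot
def ray(d,u,v):
    K,R,t=d["camera_matrix"],d["R"],d["t"]
    c=-R.T@t; r=R.T@np.linalg.inv(K)@np.array([u,v,1.0]); return c,r
def atz(d,u,v,z):
    c,r=ray(d,u,v); return c+r*(z-c[2])/r[2]
def proj(d,X):
    p=d["camera_matrix"]@(d["R"]@np.asarray(X)+d["t"]); return p[:2]/p[2]
def tri(obs):
    A=np.zeros((3,3));b=np.zeros(3)
    for d,u,v in obs:
        c,r=ray(d,u,v);r/=np.linalg.norm(r);P=np.eye(3)-np.outer(r,r);A+=P;b+=P@c
    return np.linalg.solve(A,b)
def crop(d,x0,y0,w,h,s,fn):
    im=cv2.resize(d["img"][y0:y0+h,x0:x0+w],None,fx=s,fy=s,interpolation=cv2.INTER_CUBIC)
    for x in range((x0//10+1)*10,x0+w,10): cv2.line(im,((x-x0)*s,0),((x-x0)*s,6 if x%50 else 16),(0,0,255),1); 
    for x in range((x0//10+1)*10,x0+w,10): cv2.putText(im,str(x),((x-x0)*s-8,18),0,.35,(255,255,255),1)
    for y in range((y0//10+1)*10,y0+h,10): cv2.line(im,(0,(y-y0)*s),(6,(y-y0)*s),(0,0,255),1); cv2.putText(im,str(y),(8,(y-y0)*s+4),0,.35,(255,255,255),1)
    cv2.imwrite(fn,im)
E
python3 - <<'E'
from h import *
import pickle
D={n:ctrl.get_image(n) for n in["scene","top"]}
pickle.dump(D,open("d0.pkl","wb"))
crop(D["top"],125,130,160,130,5,"pics/c1.png")
crop(D["top"],285,135,130,110,6,"pics/c2.png")
crop(D["top"],375,145,130,160,5,"pics/c3.png")
crop(D["scene"],290,170,150,140,5,"pics/c4.png")
crop(D["scene"],110,130,160,150,5,"pics/c5.png")
E
```

```text
(no output)
```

View pics/c1.png

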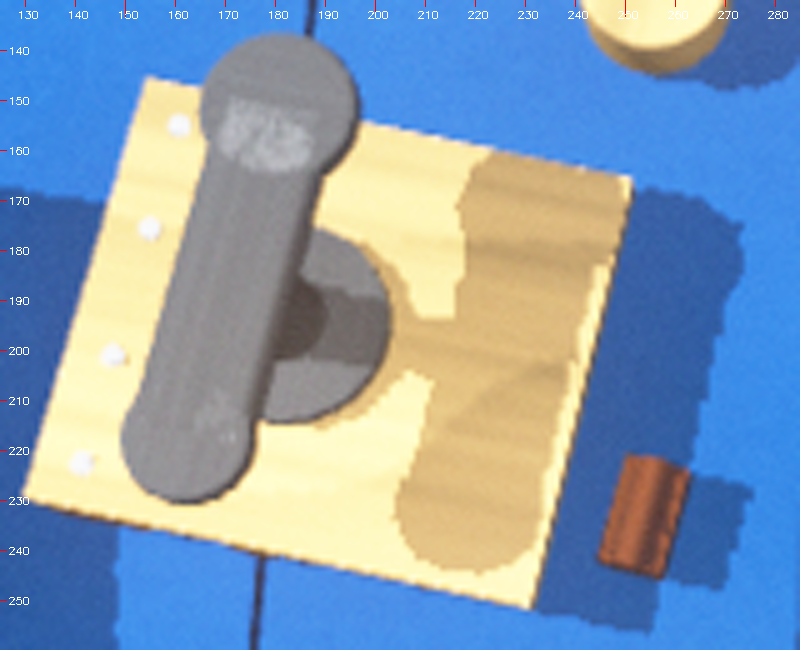

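View pics/c2.png

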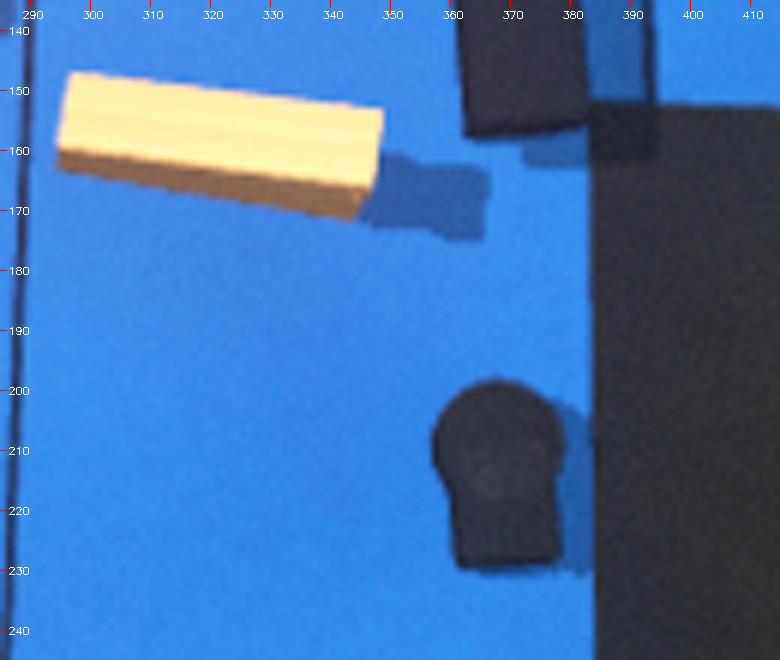

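View pics/c3.png

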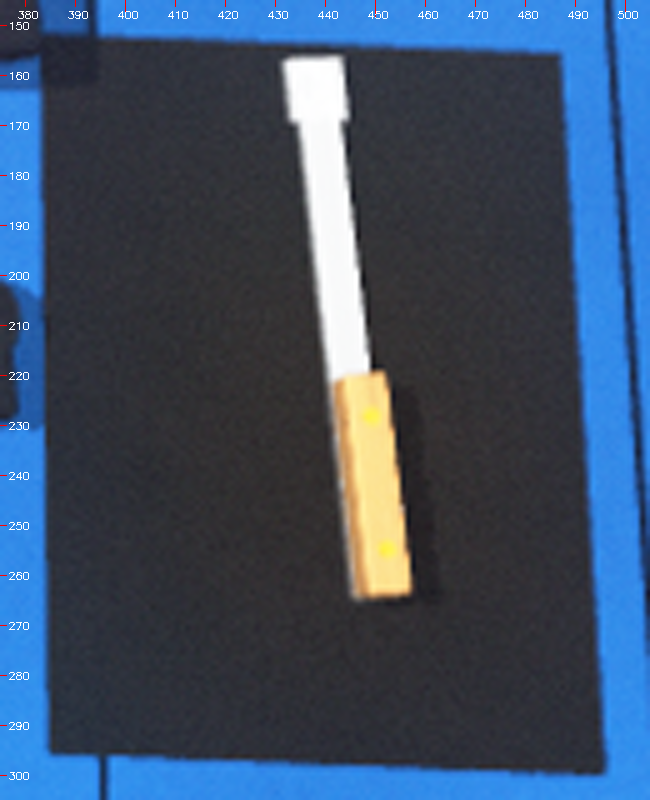

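View pics/c4.png

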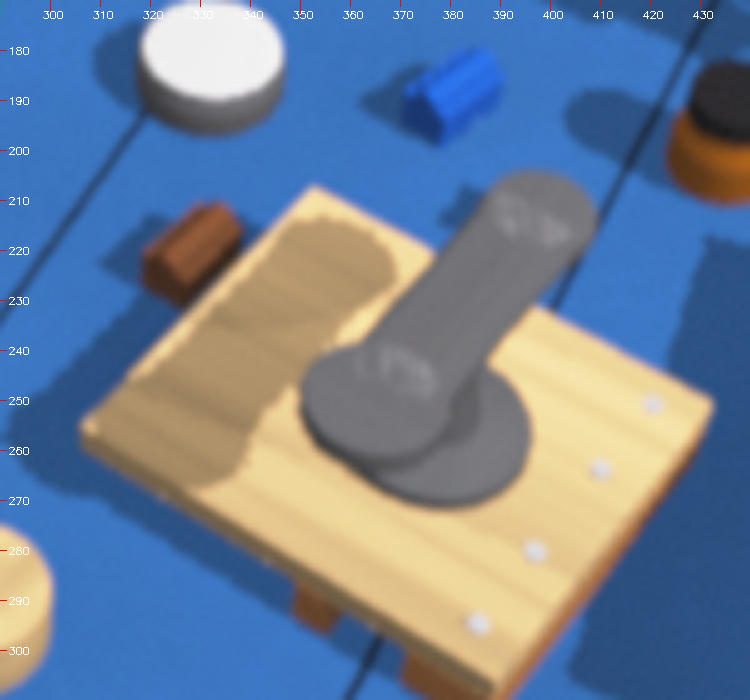

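View pics/c5.png

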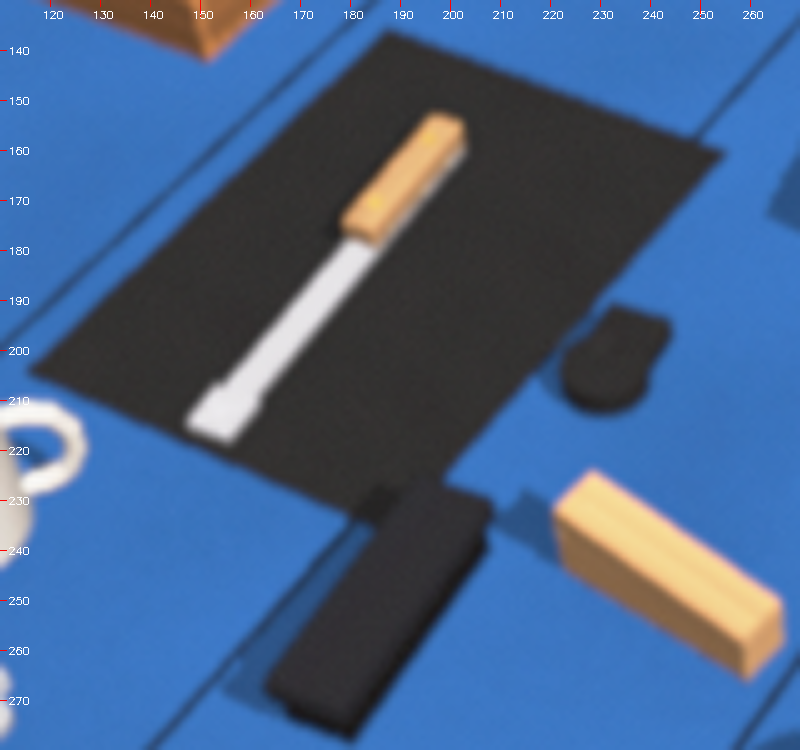

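Run:
```python
from h import *
import pickle
np.set_printoptions(precision=4,suppress=True)
D=pickle.load(open("d0.pkl","rb"));T=D["top"];S=D["scene"]
f=lambda d,l,z:np.array([atz(d,*p,z)[:2] for p in l])
# board corners: nearfree etc
bT=f(T,[(154,145.5),(251.5,165.5),(232,251.5),(130,230)],.0465)
bS=f(S,[(497,305),(306.5,255.5),(352.5,207.5),(432.5,251)],.0465)
print("board top\n",bT,"\nscene\n",bS)
for b in(bT,bS): print([np.linalg.norm(b[i]-b[(i+1)%4]) for i in range(4)])
print("wedge T top", f(T,[(348.5,153),(347,166)],.048),f(T,[(296.5,147),(294.5,160)],.032))
print("wedge T bottom",f(T,[(344,171.5),(294.5,163.5)],0))
print("wedge S top thick",f(S,[(228,224.5),(221,233)],.048),"thin",f(S,[(266,250.5),(258.5,258.5)],.032),"bot",f(S,[(223,243),(259,266),(266,258.5)],0))
print("bar T tip",f(T,[(431.5,157),(443.5,156.5)],.008),"handle top",f(T,[(441.5,221),(452,219.5),(457,263.5),(448,264.5)],.025))
print("bar S tip",f(S,[(147,215),(156,218.5)],.008),"handle top",f(S,[(178,174),(186,178),(197,152.5),(203,155)],.025))
print("brass T",f(T,[(449.3,228.3),(452.3,254.8)],.025),"S",f(S,[(185,170),(196,157)],.025))
print("mat T",f(T,[(384,152),(487,156),(496,299.5),(385.5,295.5)],.003),"S",f(S,[(188,136),(255,160.5),(180,235),(115,204)],.003))
print("ful T ridge",f(T,[(258,221.5),(252,244)],.034),"edges26?",f(T,[(250.5,221),(263,224.5),(257.5,245.5),(245,242)],.026))
print("tin",tri([(T,273.5,293),(S,332,184)]))
```

```text
board top
 [[0.6862 0.3094]
 [0.6469 0.0831]
 [0.45   0.1152]
 [0.4888 0.3425]] 
scene
 [[0.5733 0.5196]
 [0.6492 0.0886]
 [0.4521 0.1219]
 [0.4936 0.3484]]
[np.float64(0.2296162225476131), np.float64(0.19945772098842124), np.float64(0.230545852387131), np.float64(0.20016488350742725)]
[np.float64(0.43765036423752396), np.float64(0.19987110948746586), np.float64(0.23020141923739793), np.float64(0.18888721174762368)]
wedge T top [[ 0.6847 -0.1369]
 [ 0.6536 -0.1337]] [[ 0.7004 -0.0181]
 [ 0.6685 -0.0144]]
wedge T bottom [[ 0.655  -0.1339]
 [ 0.6704 -0.0153]]
wedge S top thick [[ 0.6559 -0.1304]
 [ 0.688  -0.1304]] thin [[ 0.6722 -0.0107]
 [ 0.7022 -0.0143]] bot [[ 0.6817 -0.1341]
 [ 0.7011 -0.0153]
 [ 0.6727 -0.0117]]
bar T tip [[ 0.6965 -0.3409]
 [ 0.6988 -0.3695]] handle top [[ 0.5391 -0.3522]
 [ 0.5435 -0.3762]
 [ 0.4444 -0.3829]
 [ 0.4415 -0.3628]]
bar S tip [[ 0.7023 -0.3631]
 [ 0.7009 -0.3338]] handle top [[ 0.5459 -0.3729]
 [ 0.5486 -0.343 ]
 [ 0.4437 -0.3791]
 [ 0.4446 -0.3569]]
brass T [[ 0.523  -0.3692]
 [ 0.4634 -0.3733]] S [[ 0.5228 -0.3652]
 [ 0.4617 -0.37  ]]
mat T [[ 0.7065 -0.2291]
 [ 0.7059 -0.4759]
 [ 0.3695 -0.4755]
 [ 0.3689 -0.2287]] S [[ 0.3724 -0.4672]
 [ 0.3726 -0.2228]
 [ 0.7142 -0.2459]
 [ 0.7085 -0.4712]]
ful T ridge [[0.5206 0.0627]
 [0.4695 0.0735]] edges26? [[0.5224 0.0803]
 [0.5155 0.0516]
 [0.4675 0.0617]
 [0.4743 0.09  ]]
tin [0.3644 0.0231 0.0113]
```

```bash
cat >> h.py <<'E'
def plan(seq,start=None):
    """seq: (x,y,z,yawdeg of tool x) ; each from the preceding; prints shift/0.3 and spin/pi"""
    s=ctrl.get_state()
    p=np.array(s["position"]);R=Rot.from_rotvec(s["tool_rot"]).as_matrix()
    if start is not None: p=np.array(start[:3],float)
    yaw=np.degrees(np.arctan2(R[1,0],R[0,0]))
    print("t",s["time"],"p",p.round(4),"yaw",yaw.round(2),"tilt",np.degrees(np.arccos(-R[2,2])).round(2),"F",s["ft_force"].round(1),"M",s["torque"].round(2),"grip",round(s["grip_width"],3),"j7",s["joint_positions"][6].round(2))
    if start is not None: yaw=start[3]
    for x,y,z,w in seq:
        a=np.radians(yaw);d=np.array([x,y,z])-p
        tx=np.array([np.cos(a),np.sin(a),0]);ty=np.array([np.sin(a),-np.cos(a),0])
        dw=(w-yaw+180)%360-180
        print((np.array([d@tx,d@ty,-d[2]])/.3).round(4),"spin",round(-dw/180,4),"dist mm",(np.linalg.norm(d)*1e3).round(),"dyaw",round(dw,1))
        p=np.array([x,y,z]);yaw=w
E
python3 - <<'E'
from h import *
plan([(.45,.45,.24,45),(.6,.2,.24,5),(.62,-.1,.22,-45),(.493,-.364,.15,-85.5)])
E
```

```text
t 0.25 p [0.2263 0.6091 0.236 ] yaw 69.62 tilt 0.05 F [-0.5  0.3  0.2] M [-0.03 -0.03  0.01] grip 0.997 j7 -0.06
[-0.2374  0.8835 -0.0132] spin 0.1368 dist mm 274.0 dyaw -24.6
[-0.2357  0.9428 -0.    ] spin 0.2222 dist mm 292.0 dyaw -40
[-0.0207  1.002   0.0667] spin 0.2778 dist mm 301.0 dyaw -50
[0.3229 0.9216 0.2333] spin 0.225 dist mm 301.0 dyaw -40.5
```

Request:
drive_tool(rows=[[[-0.237,0.883,-0.013,0.137,0],[-0.237,0.883,-0.013,0.137,0],[-0.237,0.883,-0.013,0.137,0],[-0.237,0.883,-0.013,0.137,0],[-0.237,0.883,-0.013,0.137,0]]])

```text
time: 0.88
position: [0.4545, 0.446, 0.2406]
tool_rot: [2.905, 1.19, 0.002]
ft_force: [-0.5, 1.2, 0.1]
grip_width: 1.0
```

Request:
drive_tool(rows=[[[-0.236,0.943,0,0.222,0],[-0.236,0.943,0,0.222,0],[-0.236,0.943,0,0.222,0],[-0.236,0.943,0,0.222,0],[-0.236,0.943,0,0.222,0],[-0.236,0.943,0,0.222,0]]])

```text
time: 1.62
position: [0.6018, 0.1946, 0.2405]
tool_rot: [3.137, 0.124, 0.002]
ft_force: [-0.1, 0.5, 0.1]
grip_width: 1.001
```

Request:
drive_tool(rows=[[[-0.02,1.0,0.067,0.278,0],[-0.02,1.0,0.067,0.278,0],[-0.02,1.0,0.067,0.278,0],[-0.02,1.0,0.067,0.278,0],[-0.02,1.0,0.067,0.278,0],[-0.02,1.0,0.067,0.278,0],[-0.02,1.0,0.067,0.278,0]]])

```text
time: 2.5
position: [0.6201, -0.0973, 0.2201]
tool_rot: [-2.902, 1.2, 0.001]
ft_force: [0.7, 0.1, 0.1]
grip_width: 1.001
```

Request:
drive_tool(rows=[[[0.323,0.922,0.233,0.225,0],[0.323,0.922,0.233,0.225,0],[0.323,0.922,0.233,0.225,0],[0.323,0.922,0.233,0.225,0],[0.323,0.922,0.233,0.225,0],[0.323,0.922,0.233,0.225,0],[0.323,0.922,0.233,0.225,0],[0.323,0.922,0.233,0.225,0]]])

```text
time: 3.5
position: [0.4949, -0.3605, 0.1505]
tool_rot: [-2.31, 2.127, 0.0]
ft_force: [1.1, -0.2, 0.2]
grip_width: 1.003
```

Run:
```python
from h import *
import pickle
d=ctrl.get_image("wrist");cv2.imwrite("pics/w1.png",d["img"]);pickle.dump(d,open("w1.pkl","wb"))
plan([(.493,-.366,.06,-85.5),(.493,-.366,.018,-85.5)])
```

```text
t 3.55 p [ 0.4946 -0.3609  0.1506] yaw -85.29 tilt 0.08 F [ 0.4 -0.2 -0.2] M [-0.05  0.2  -0.  ] grip 0.999 j7 -0.67
[0.0166 0.0067 0.302 ] spin 0.0012 dist mm 91.0 dyaw -0.2
[0.   0.   0.14] spin -0.0 dist mm 42.0 dyaw 0.0
```

View pics/w1.png

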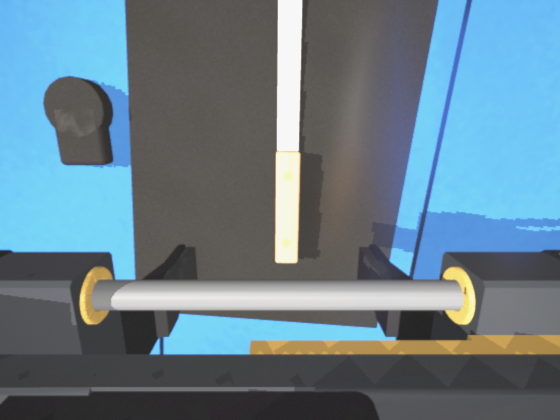

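Run:
```python
from h import *
import pickle
d=pickle.load(open("w1.pkl","rb"))
for p in [(275,152.5),(300,152),(298,262),(275,263),(287,175.5),(287,242)]: print(p,atz(d,*p,.025).round(4))
```

```text
(275, 152.5) [ 0.5433 -0.3556  0.025 ]
(300, 152) [ 0.5455 -0.3762  0.025 ]
(298, 262) [ 0.4471 -0.3844  0.025 ]
(275, 263) [ 0.4444 -0.3636  0.025 ]
(287, 175.5) [ 0.5251 -0.3672  0.025 ]
(287, 242) [ 0.4655 -0.3727  0.025 ]
```

Request:
drive_tool(rows=[[[0.029,0.0,0.3,0.0,0],[0.029,0.0,0.3,0.0,0],[0.029,0,0.4,0,0],[0.029,0,0.442,0,0],[0.029,0,0.442,0,0]]])

```text
time: 4.18
position: [0.4945, -0.3713, 0.0186]
tool_rot: [-2.307, 2.131, -0.001]
ft_force: [-0.1, -0.5, -0.5]
grip_width: 1.0
```

Request:
drive_tool(rows=[[[0,0,0,0,200],[0,0,0,0,255],[0,0,0,0,255],[0,0,0,0,255],[0,0,0,0,255],[0,0,0,0,255]]], grip_force=25)

```text
time: 4.92
position: [0.4933, -0.3719, 0.0178]
tool_rot: [-2.306, 2.133, -0.0]
ft_force: [-0.2, -0.8, -1.2]
grip_width: 0.401
```

Request:
drive_tool(rows=[[[0,0,0,0,255],[0,0,0,0,255],[0,0,0,0,255],[0,0,0,0,255],[0,0,0,0,255]]])

```text
time: 5.55
position: [0.4932, -0.3713, 0.0178]
tool_rot: [-2.306, 2.133, 0.002]
ft_force: [-1.7, 3.3, 2.4]
grip_width: 0.23
```

Request:
drive_tool(rows=[[[0,0,-0.1,0,255],[0,0,-0.2,0,255],[0,0,-0.3,0,255],[0,0,-0.4,0,255],[0,0,-0.4,0,255]]])

```text
time: 6.18
position: [0.4943, -0.3737, 0.1396]
tool_rot: [-2.305, 2.134, -0.008]
ft_force: [0.3, -0.7, -4.0]
grip_width: 0.232
```

Run:
```python
from h import *
d=ctrl.get_image("scene");crop(d,100,100,200,150,4,"pics/s2.png")
d=ctrl.get_image("top");crop(d,370,120,140,160,4,"pics/t2.png")
plan([])
```

```text
t 6.275 p [ 0.4928 -0.3718  0.1366] yaw -85.56 tilt 0.06 F [ 0.5  0.9 -3. ] M [-0.08  0.33  0.02] grip 0.226 j7 -0.64
```

View pics/s2.png

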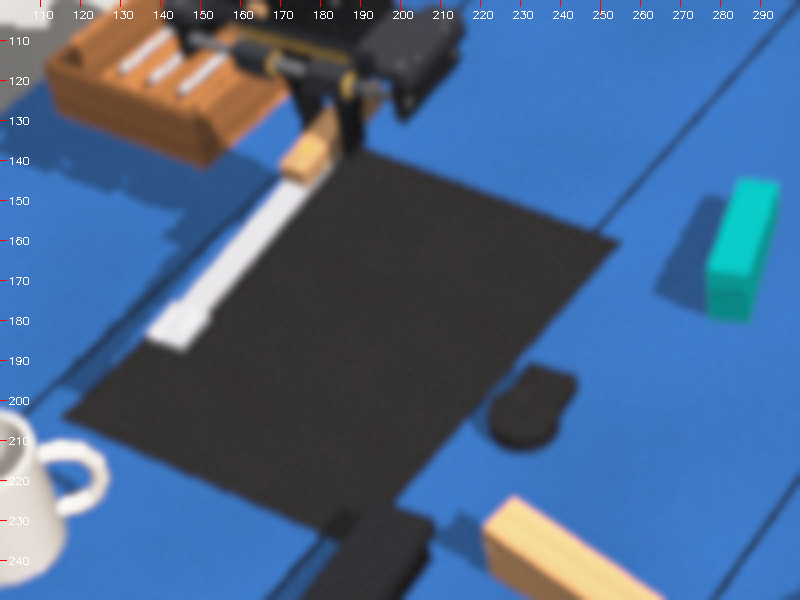

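View pics/t2.png

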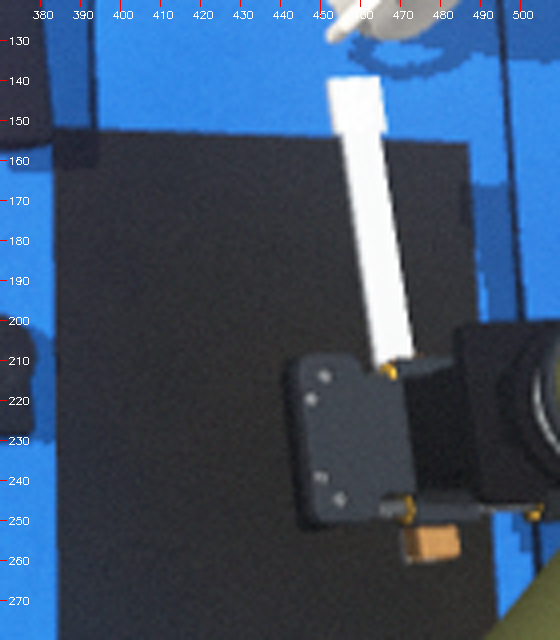

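Run:
```python
from h import *
S=ctrl.get_image("scene");T=ctrl.get_image("top")
X=tri([(S,141.2,186),(T,458,139.5)]);print(X,proj(S,X),proj(T,X))
```

```text
[ 0.69882397 -0.35783672  0.11670222] [140.78337547 185.81197752] [457.47011363 139.72869177]
```

Request:
drive_tool(rows=[[[0,0,0.06,0,255],[0,0,0.12,0,255],[0,0,0.12,0,255]]])

```text
time: 6.75
position: [0.4916, -0.3706, 0.0987]
tool_rot: [2.305, -2.133, -0.008]
ft_force: [-0.7, -0.3, -1.8]
grip_width: 0.23
```

Request:
drive_tool(rows=[[[0,0,0,0,255],[0,0,0,0,255],[0,0,0,0,255]]], grip_force=8)

```text
time: 7.12
position: [0.4938, -0.3722, 0.1025]
tool_rot: [-2.306, 2.133, -0.002]
ft_force: [-0.6, -0.6, -2.1]
grip_width: 0.227
```

Run:
```python
from h import *
d=ctrl.get_image("scene");crop(d,100,100,150,120,5,"pics/s3.png")
plan([])
```

```text
t 7.175 p [ 0.4937 -0.3722  0.1025] yaw -85.55 tilt 0.08 F [-0.2  0.1 -2.8] M [-0.16  0.15 -0.04] grip 0.229 j7 -0.62
```

View pics/s3.png

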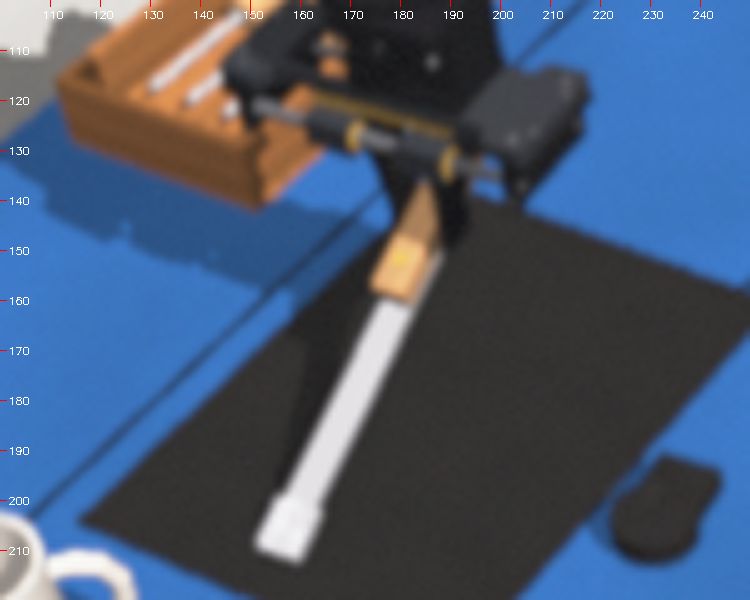

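Request:
drive_tool(rows=[[[0,0,0,0,255],[0,0,0,0,255]]], grip_force=6)

```text
time: 7.42
position: [0.4935, -0.3721, 0.1021]
tool_rot: [-2.306, 2.133, -0.001]
ft_force: [0.7, -1.1, -1.9]
grip_width: 0.231
```

Request:
drive_tool(rows=[[[0,0,0,0,255],[0,0,0,0,255],[0,0,0,0,255]]], grip_force=30)

```text
time: 7.8
position: [0.4935, -0.372, 0.1019]
tool_rot: [-2.306, 2.133, -0.001]
ft_force: [0.6, -0.3, -1.7]
grip_width: 0.226
```

Run:
```python
from h import *
d=ctrl.get_image("scene");crop(d,100,100,150,120,5,"pics/s4.png")
d=ctrl.get_image("top");crop(d,400,120,130,120,5,"pics/t4.png")
plan([])
```

```text
t 7.9 p [ 0.4934 -0.372   0.1019] yaw -85.55 tilt 0.02 F [ 0.4 -0.7 -2. ] M [-0.17 -0.07 -0.1 ] grip 0.226 j7 -0.62
```

View pics/s4.png

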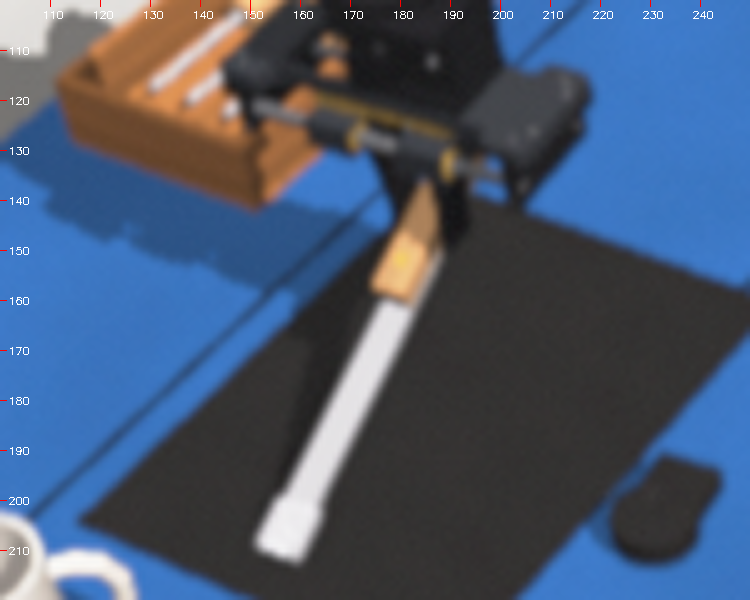

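View pics/t4.png

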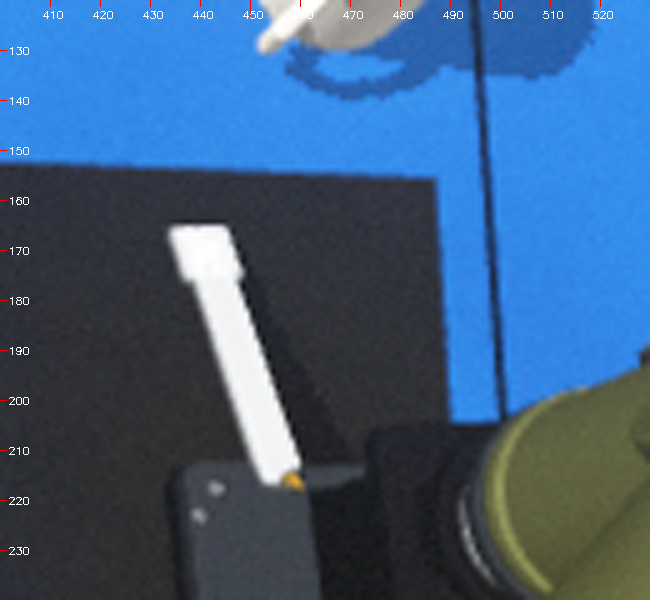

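Run:
```python
from h import *
S=ctrl.get_image("scene");T=ctrl.get_image("top")
X=tri([(S,156,211.5),(T,439.5,165)]);print(X,proj(S,X),proj(T,X))
p=np.array(ctrl.get_state()["position"]); print(p, X-p, np.degrees(np.arctan2((X-p)[1],(X-p)[0])))
print(atz(T,439.5,165,.008),atz(S,156,211.5,.008))
```

```text
[ 0.67738436 -0.35765751  0.00291081] [154.78599381 211.013602  ] [438.05505405 165.58493501]
[ 0.49341873 -0.37195284  0.10189168] [ 0.18396564  0.01429533 -0.09898086] 4.443327471067083
[ 0.67728451 -0.35920712  0.008     ] [ 0.68056829 -0.34978278  0.008     ]
```

Run:
```python
from h import *
plan([(.4934,-.372,.2,-85.5),(.4552,-.174,.2,-9.3),(.4552,-.174,.164,-9.3)])
```

```text
t 8.0 p [ 0.4934 -0.372   0.1019] yaw -85.55 tilt 0.02 F [ 0.7 -0.3 -1.3] M [-0.22 -0.05 -0.12] grip 0.225 j7 -0.62
[ 2.00e-04  1.00e-04 -3.27e-01] spin -0.0003 dist mm 98.0 dyaw 0.0
[-0.668   0.0752 -0.    ] spin -0.4233 dist mm 202.0 dyaw 76.2
[0.   0.   0.12] spin -0.0 dist mm 36.0 dyaw 0.0
```

Request:
drive_tool(rows=[[[0,0,-0.1,0,255],[0,0,-0.2,0,255],[0,0,-0.327,0,255],[0,0,-0.327,0,255]]])

```text
time: 8.5
position: [0.4943, -0.3732, 0.2027]
tool_rot: [-2.305, 2.133, -0.007]
ft_force: [-0.4, 0.3, -2.4]
grip_width: 0.231
```

Request:
drive_tool(rows=[[[-0.06,-0.02,0,-0.04,255],[-0.13,-0.03,0,-0.08,255],[-0.19,-0.04,0,-0.12,255],[-0.26,-0.06,0,-0.16,255],[-0.33,-0.08,0,-0.2,255],[-0.4,-0.1,0,-0.24,255],[-0.46,-0.12,0,-0.28,255],[-0.52,-0.14,0,-0.32,255],[-0.58,-0.16,0,-0.36,255],[-0.63,-0.172,0,-0.4,255],[-0.668,-0.178,0,-0.423,255],[-0.668,-0.178,0,-0.423,255],[-0.668,-0.178,0,-0.423,255]]])

```text
time: 10.12
position: [0.5303, -0.1686, 0.199]
tool_rot: [3.13, -0.26, -0.002]
ft_force: [-0.2, -0.6, -2.6]
grip_width: 0.227
```

Run:
```python
from h import *
import pickle
D={n:ctrl.get_image(n) for n in["scene","top","wrist"]};pickle.dump(D,open("d5.pkl","wb"))
crop(D["scene"],200,80,200,150,4,"pics/s5.png")
crop(D["top"],220,150,160,140,5,"pics/t5.png")
cv2.imwrite("pics/w5.png",D["wrist"]["img"])
plan([(.4552,-.174,.2,-9.3),(.4552,-.174,.164,-9.3)])
```

```text
t 10.275 p [ 0.5307 -0.1688  0.1997] yaw -9.51 tilt 0.02 F [ 0.5  0.  -2.3] M [-0.23  0.08  0.03] grip 0.222 j7 0.17
[-0.2453  0.0588 -0.001 ] spin -0.0011 dist mm 76.0 dyaw 0.2
[0.   0.   0.12] spin -0.0 dist mm 36.0 dyaw 0.0
```

View pics/s5.png

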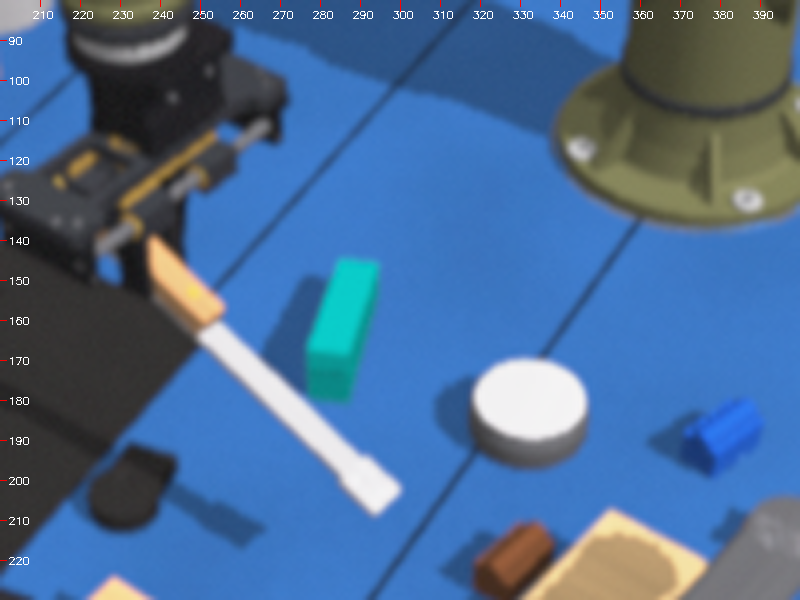

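View pics/t5.png

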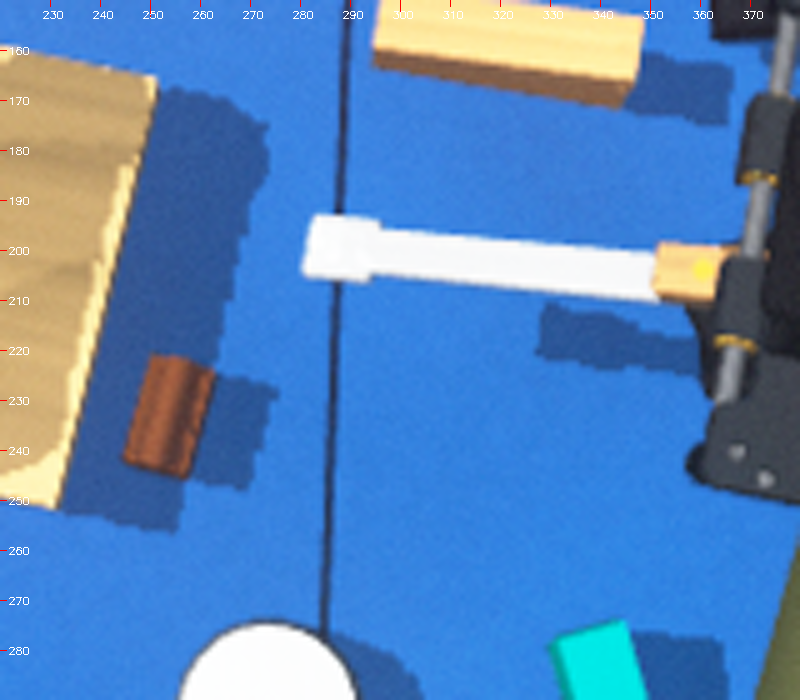

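View pics/w5.png

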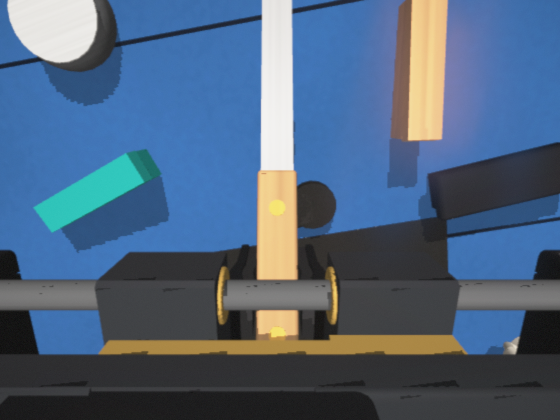

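Run:
```python
from h import *
import pickle
D=pickle.load(open("d5.pkl","rb"));S,T=D["scene"],D["top"]
X=tri([(S,297,205.6),(T,281.4,198.8)]);print(X,proj(S,X),proj(T,X))
p=np.array(ctrl.get_state()["position"]); d=X-p;print(d,np.hypot(*d[:2]),np.degrees(np.arctan2(d[1],d[0])))
plan([(.4552,-.174,.172,-9.3),(.4746,-.0555,.110,-9.3)])
```

```text
[0.55910732 0.01312923 0.09915037] [296.32464844 205.51509046] [280.65385416 199.08288069]
[ 0.02842733  0.1818804  -0.10055473] 0.18408854229634716 81.11672203015931
t 10.275 p [ 0.5307 -0.1688  0.1997] yaw -9.51 tilt 0.02 F [ 0.5  0.  -2.3] M [-0.23  0.08  0.03] grip 0.222 j7 0.17
[-0.2453  0.0588  0.0924] spin -0.0011 dist mm 81.0 dyaw 0.2
[-0.     -0.4003  0.2067] spin -0.0 dist mm 135.0 dyaw 0.0
```

Request:
drive_tool(rows=[[[-0.08,0.02,0.03,0,255],[-0.16,0.04,0.06,0,255],[-0.245,0.059,0.092,0,255],[-0.245,0.059,0.092,0,255],[-0.245,0.059,0.092,0,255]]])

```text
time: 10.9
position: [0.4564, -0.1736, 0.1729]
tool_rot: [-3.131, 0.258, -0.003]
ft_force: [0.4, 0.3, -2.6]
grip_width: 0.228
```

Run:
```python
from h import *
import pickle
D={n:ctrl.get_image(n) for n in["scene","top","wrist"]};pickle.dump(D,open("d6.pkl","wb"))
crop(D["top"],220,150,160,140,5,"pics/t6.png")
cv2.imwrite("pics/w6.png",D["wrist"]["img"])
plan([(.4552,-.174,.172,-9.3),(.4746,-.0555,.110,-9.3)])
```

```text
t 11.05 p [ 0.4565 -0.1735  0.1728] yaw -9.39 tilt 0.06 F [-0.3 -0.3 -3.4] M [-0.22  0.1  -0.04] grip 0.221 j7 0.15
[-0.0041  0.0024  0.0025] spin -0.0005 dist mm 2.0 dyaw 0.1
[-0.     -0.4003  0.2067] spin -0.0 dist mm 135.0 dyaw 0.0
```

View pics/t6.png

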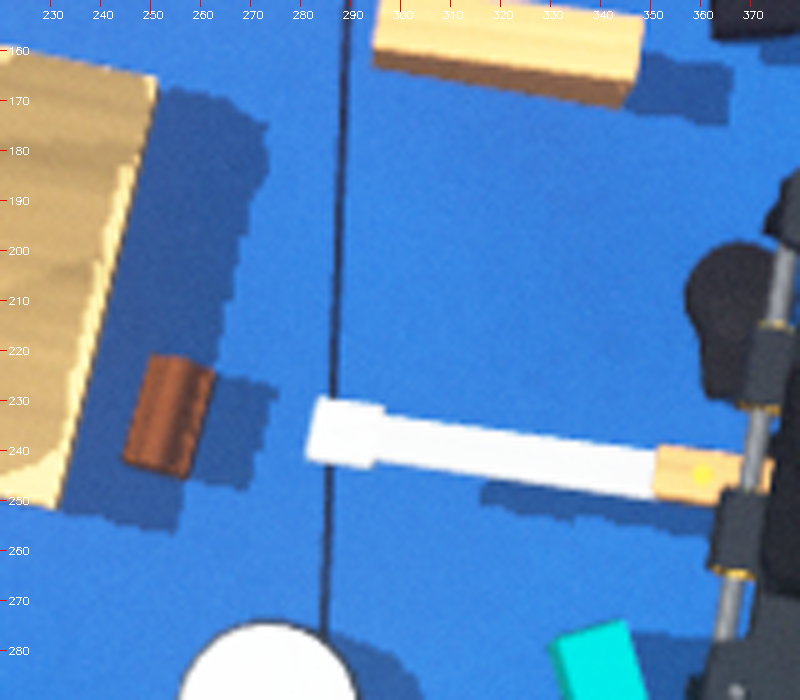

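View pics/w6.png

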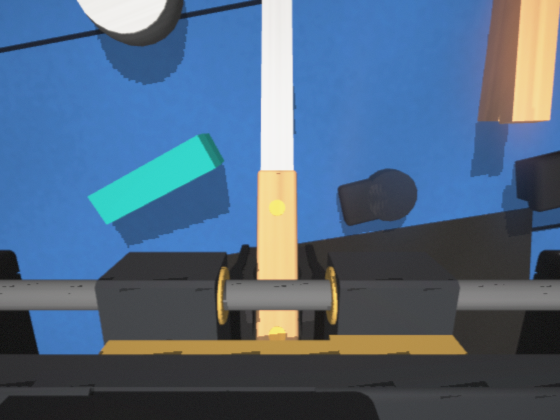

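Request:
drive_tool(rows=[[[-0.003,-0.06,0.031,0,255],[-0.003,-0.12,0.062,0,255],[-0.003,-0.18,0.094,0,255],[-0.003,-0.18,0.094,0,255],[-0.003,-0.18,0.094,0,255]]])

```text
time: 11.68
position: [0.4636, -0.1203, 0.1442]
tool_rot: [3.13, -0.257, 0.0]
ft_force: [-0.2, -0.0, -2.6]
grip_width: 0.227
```

Run:
```python
from h import *
import pickle
D={n:ctrl.get_image(n) for n in["scene","top","wrist"]};pickle.dump(D,open("d7.pkl","wb"))
crop(D["top"],220,180,100,80,7,"pics/t7.png")
crop(D["scene"],260,150,120,100,6,"pics/s7.png")
plan([(.4746,-.0555,.110,-9.3)])
```

```text
t 11.825 p [ 0.4637 -0.1208  0.1446] yaw -9.48 tilt 0.05 F [-0.3 -0.6 -2.9] M [-0.31  0.07  0.  ] grip 0.223 j7 0.05
[-0.     -0.2208  0.1153] spin -0.001 dist mm 75.0 dyaw 0.2
```

View pics/t7.png

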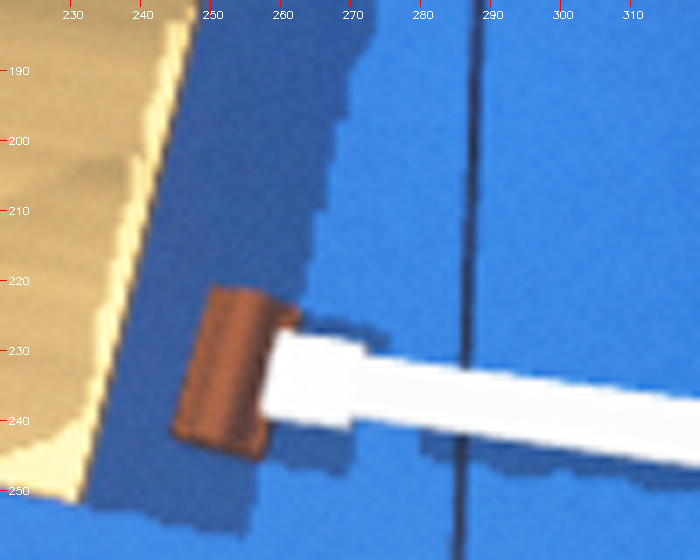

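View pics/s7.png

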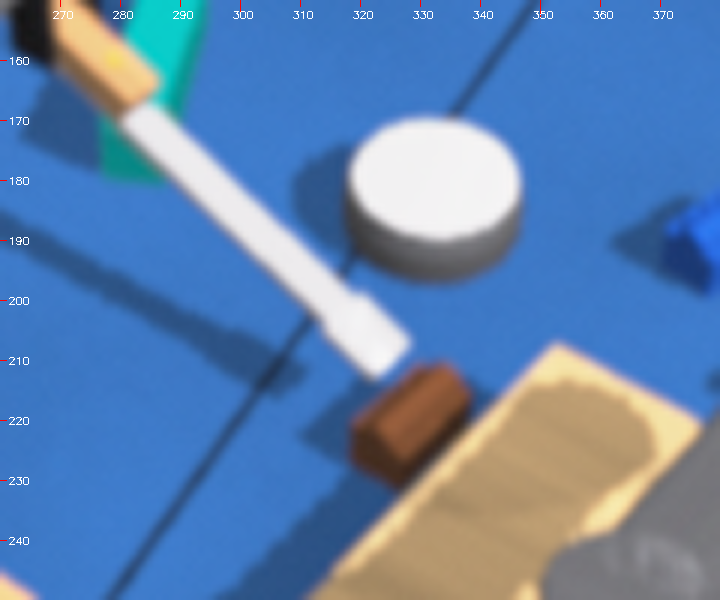

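Request:
drive_tool(rows=[[[0,-0.04,0.02,0,255],[0,-0.08,0.04,0,255],[0,-0.12,0.059,0,255],[0,-0.16,0.078,0,255],[0,-0.19,0.094,0,255],[0,-0.221,0.11,0,255],[0,-0.221,0.11,0,255],[0,-0.221,0.11,0,255]]])

```text
time: 12.82
position: [0.4744, -0.0545, 0.1113]
tool_rot: [-3.131, 0.258, -0.0]
ft_force: [-0.6, 0.4, -1.2]
grip_width: 0.226
```

Run:
```python
from h import *
import pickle
D={n:ctrl.get_image(n) for n in["scene","top","wrist"]};pickle.dump(D,open("d8.pkl","wb"))
crop(D["top"],220,180,100,80,7,"pics/t8.png")
crop(D["scene"],270,150,120,100,6,"pics/s8.png")
plan([(.4746,-.0555,.108,-9.3)])
```

```text
t 12.975 p [ 0.4744 -0.0547  0.1113] yaw -9.44 tilt 0.03 F [-0.1  1.4 -2.3] M [0.31 0.06 0.03] grip 0.222 j7 -0.08
[0.0011 0.0024 0.0111] spin -0.0008 dist mm 3.0 dyaw 0.1
```

View pics/t8.png

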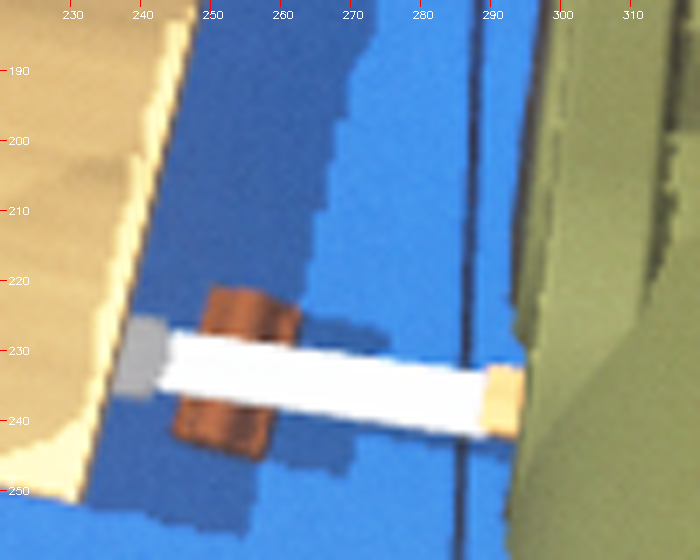

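View pics/s8.png

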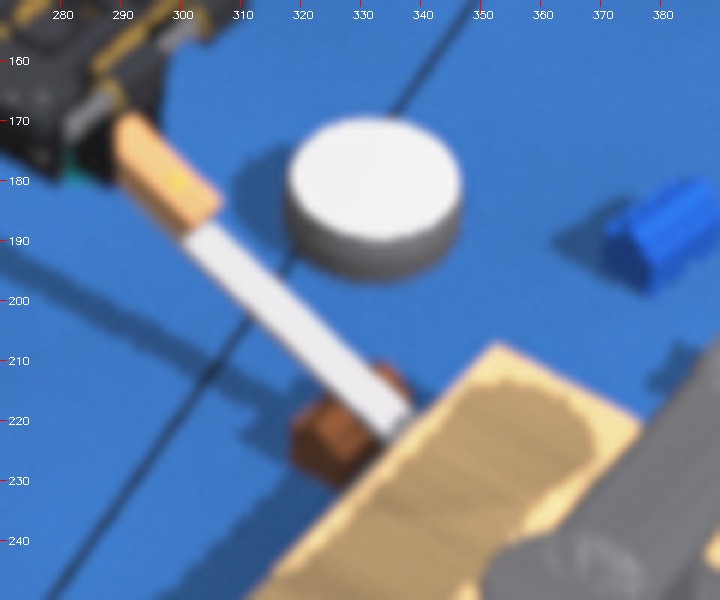

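Request:
drive_tool(rows=[[[0,-0.007,0.003,0,255],[0,-0.014,0.007,0,255],[0,-0.02,0.01,0,255],[0,-0.02,0.01,0,255]]], grip_force=35)

```text
time: 13.48
position: [0.4755, -0.0484, 0.1082]
tool_rot: [-3.131, 0.257, -0.001]
ft_force: [-0.3, 1.6, -0.8]
grip_width: 0.228
```

Request:
drive_tool(rows=[[[0,0.006,0.015,0,255],[0,0.014,0.03,0,255],[0,0.022,0.045,0,255],[0,0.031,0.063,0,255],[0,0.031,0.063,0,255]]])

```text
time: 14.1
position: [0.4738, -0.0576, 0.0889]
tool_rot: [-3.131, 0.258, 0.0]
ft_force: [0.6, 2.0, 0.4]
grip_width: 0.227
```

Run:
```python
from h import *
import pickle
D={n:ctrl.get_image(n) for n in["scene","top","wrist"]};pickle.dump(D,open("d9.pkl","wb"))
crop(D["top"],220,180,100,80,7,"pics/t9.png")
crop(D["scene"],270,150,120,100,6,"pics/s9.png")
plan([])
```

```text
t 14.25 p [ 0.4738 -0.0575  0.0892] yaw -9.39 tilt 0.01 F [ 1.3  2.1 -0.2] M [ 0.53 -0.16 -0.08] grip 0.229 j7 -0.05
```

View pics/t9.png

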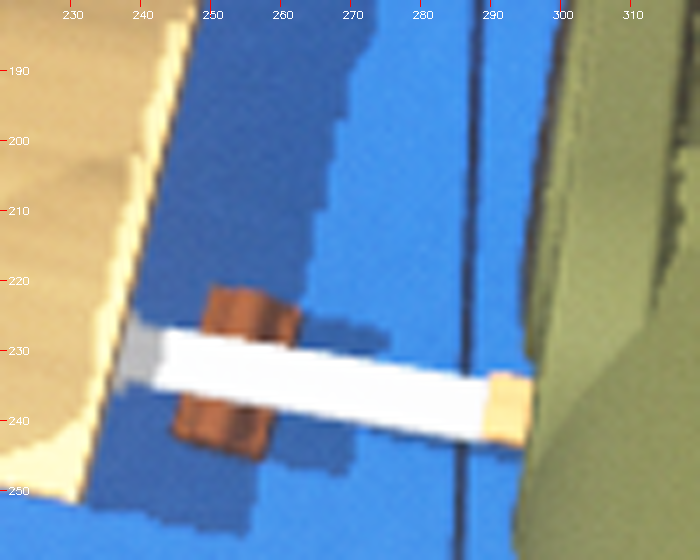

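View pics/s9.png

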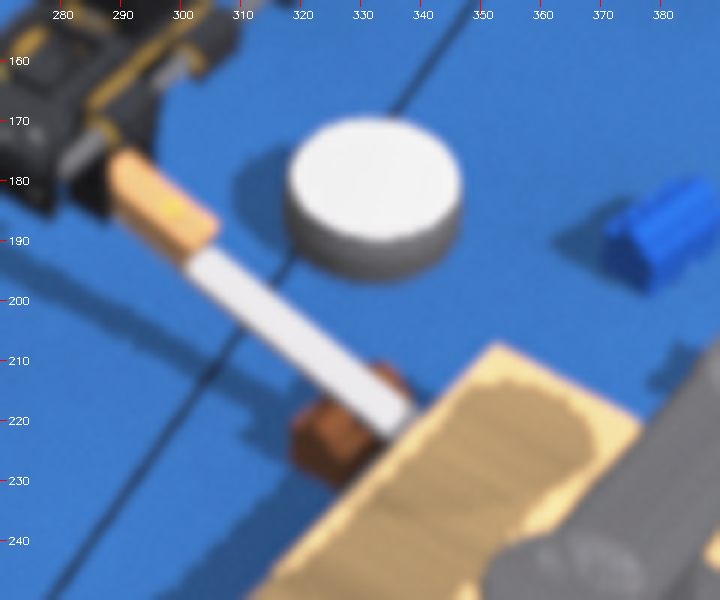

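Request:
drive_tool(rows=[[[0,0.005,0.015,0,255],[0,0.01,0.03,0,255],[0,0.014,0.045,0,255],[0,0.018,0.06,0,255],[0,0.018,0.06,0,255]]])

```text
time: 14.88
position: [0.4733, -0.0636, 0.0719]
tool_rot: [3.131, -0.258, 0.001]
ft_force: [-0.4, 1.3, 6.2]
grip_width: 0.224
```

Run:
```python
from h import *
import pickle
D={n:ctrl.get_image(n) for n in["scene","top"]};pickle.dump(D,open("d10.pkl","wb"))
crop(D["scene"],270,150,170,140,4,"pics/s10.png")
plan([])
```

```text
t 14.975 p [ 0.4733 -0.0636  0.0719] yaw -9.4 tilt 0.04 F [-1.3  0.8  7. ] M [0.38 0.3  0.02] grip 0.225 j7 -0.03
```

View pics/s10.png

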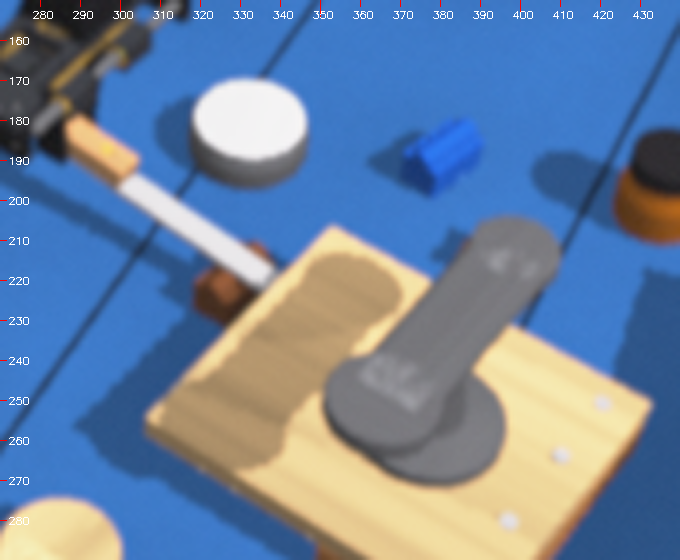

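```bash
cat >> h.py <<'E'
import pickle
def rise(S,T):
    D0=pickle.load(open("d0.pkl","rb"))
    for n,I,pts,W in(("scene",S,[(306.5,255.5,.649,.0845),(352.5,207.5,.452,.117)],13),("top",T,[(251.5,165.5,.649,.0845),(232,251.5,.452,.117)],13)):
        g0=cv2.cvtColor(D0[n]["img"],cv2.COLOR_BGR2GRAY);g1=cv2.cvtColor(I["img"],cv2.COLOR_BGR2GRAY)
        p0=np.float32([[p[:2]] for p in pts])
        p1,st,e=cv2.calcOpticalFlowPyrLK(g0,g1,p0,None,winSize=(W,W),maxLevel=1)
        for i,(u,v,x,y) in enumerate(pts):
            a=proj(I,(x,y,.0465))
            # rise r: point moves up r and back along +bed y slightly (z above pivot 28mm: top rises rotating about nailed line)
            ang=.01/.22; b=proj(I,(x-.162*.0185*ang*-1*0,y,.0565)); J=(b-a)/10
            m=(p1-p0)[i,0]
            print(n,"move px",m.round(2),"px/mm",J.round(3),"rise mm",round(float(m@J/(J@J)),2))
E
python3 - <<'E'
from h import *
D=pickle.load(open("d8.pkl","rb"));rise(D["scene"],D["top"])
D=pickle.load(open("d10.pkl","rb"));rise(D["scene"],D["top"])
E
```

```text
scene move px [-0.2   0.05] px/mm [ 0.009 -0.26 ] rise mm -0.23
scene move px [-0.05 -0.09] px/mm [ 0.033 -0.266] rise mm 0.31
top move px [0.09 0.  ] px/mm [-0.033 -0.136] rise mm -0.18
top move px [0.08 0.05] px/mm [-0.056 -0.047] rise mm -1.31
scene move px [-0.14 -0.95] px/mm [ 0.009 -0.26 ] rise mm 3.64
scene move px [ 0.14 -0.87] px/mm [ 0.033 -0.266] rise mm 3.29
top move px [-0.23 -0.55] px/mm [-0.033 -0.136] rise mm 4.24
top move px [-0.24 -0.17] px/mm [-0.056 -0.047] rise mm 3.98
```

Request:
drive_tool(rows=[[[0,0.003,0.012,0,255],[0,0.006,0.025,0,255],[0,0.009,0.038,0,255],[0,0.012,0.05,0,255],[0,0.012,0.05,0,255]]])

```text
time: 15.6
position: [0.4727, -0.0669, 0.0568]
tool_rot: [-3.131, 0.257, -0.001]
ft_force: [-1.2, 1.1, 6.1]
grip_width: 0.225
```

Run:
```python
from h import *
D={n:ctrl.get_image(n) for n in["scene","top"]};pickle.dump(D,open("d11.pkl","wb"))
rise(D["scene"],D["top"])
plan([])
```

```text
scene move px [-0.31 -1.96] px/mm [ 0.009 -0.26 ] rise mm 7.48
scene move px [ 0.23 -1.72] px/mm [ 0.033 -0.266] rise mm 6.48
top move px [-0.39 -1.  ] px/mm [-0.033 -0.136] rise mm 7.65
top move px [-0.57 -0.43] px/mm [-0.056 -0.047] rise mm 9.68
t 15.7 p [ 0.4727 -0.0669  0.0569] yaw -9.4 tilt 0.04 F [-0.6  0.8  6.3] M [ 0.53  0.29 -0.01] grip 0.232 j7 -0.01
```

Request:
drive_tool(rows=[[[0,0.001,0.012,0,255],[0,0.002,0.024,0,255],[0,0.002,0.035,0,255],[0,0.002,0.035,0,255],[0,0.002,0.035,0,255],[0,0.002,0.035,0,255]]])

```text
time: 16.45
position: [0.4727, -0.068, 0.0471]
tool_rot: [3.131, -0.258, 0.001]
ft_force: [-2.9, 0.6, 12.0]
grip_width: 0.223
```

Run:
```python
from h import *
D={n:ctrl.get_image(n) for n in["scene","top"]};pickle.dump(D,open("d12.pkl","wb"))
rise(D["scene"],D["top"])
crop(D["scene"],270,150,170,140,4,"pics/s12.png")
plan([])
```

```text
scene move px [-0.28 -2.88] px/mm [ 0.009 -0.26 ] rise mm 11.05
scene move px [ 0.51 -2.7 ] px/mm [ 0.033 -0.266] rise mm 10.23
top move px [-0.8  -1.55] px/mm [-0.033 -0.136] rise mm 12.15
top move px [-1.05 -0.56] px/mm [-0.056 -0.047] rise mm 15.92
t 16.55 p [ 0.4727 -0.068   0.0471] yaw -9.41 tilt 0.03 F [-4.2 -0.5 12.5] M [0.27 0.72 0.02] grip 0.226 j7 0.0
```

View pics/s12.png

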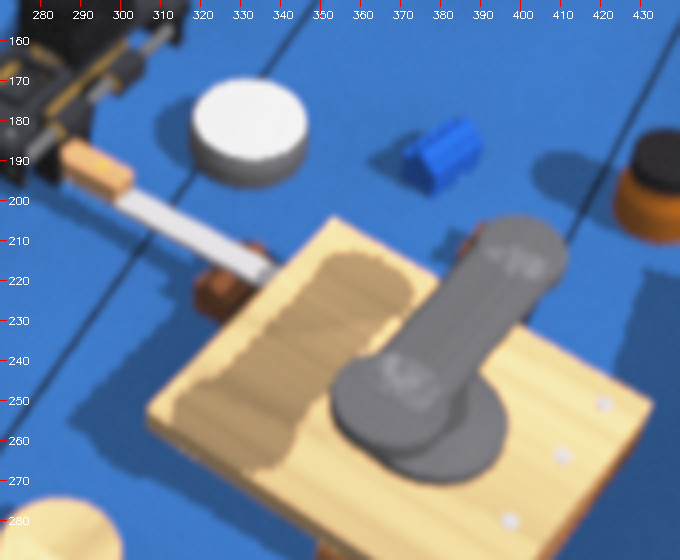

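Request:
drive_tool(rows=[[[0,-0.002,-0.015,0,255],[0,-0.003,-0.03,0,255],[0,-0.003,-0.045,0,255],[0,-0.003,-0.045,0,255]]])

```text
time: 17.05
position: [0.472, -0.0666, 0.0591]
tool_rot: [3.131, -0.257, -0.001]
ft_force: [-0.2, -1.2, -3.5]
grip_width: 0.225
```

Request:
drive_tool(rows=[[[0,0.04,-0.004,0,255],[0,0.09,-0.009,0,255],[0,0.15,-0.016,0,255],[0,0.21,-0.04,0,255],[0,0.28,-0.08,0,255],[0,0.28,-0.16,0,255],[0,0.28,-0.16,0,255]]])

```text
time: 17.92
position: [0.4602, -0.1508, 0.1092]
tool_rot: [-3.131, 0.26, -0.008]
ft_force: [0.4, 0.1, -3.4]
grip_width: 0.226
```

Run:
```python
from h import *
D={n:ctrl.get_image(n) for n in["scene","top"]};pickle.dump(D,open("d13.pkl","wb"))
rise(D["scene"],D["top"])
crop(D["scene"],200,100,190,140,4,"pics/s13.png")
plan([(.49,-.37,.16,-85.5),(.49,-.37,.06,-85.5)])
```

```text
scene move px [-0.25 -2.88] px/mm [ 0.009 -0.26 ] rise mm 11.04
scene move px [ 0.51 -2.68] px/mm [ 0.033 -0.266] rise mm 10.14
top move px [-1.01 -1.56] px/mm [-0.033 -0.136] rise mm 12.59
top move px [-1.22 -0.74] px/mm [-0.056 -0.047] rise mm 19.2
t 18.025 p [ 0.4585 -0.1495  0.1071] yaw -9.42 tilt 0.03 F [-0.2  0.5 -3.9] M [-0.23  0.09  0.06] grip 0.226 j7 0.14
[ 0.2237  0.7078 -0.1763] spin 0.4227 dist mm 229.0 dyaw -76.1
[0.     0.     0.3333] spin -0.0 dist mm 100.0 dyaw 0.0
```

View pics/s13.png

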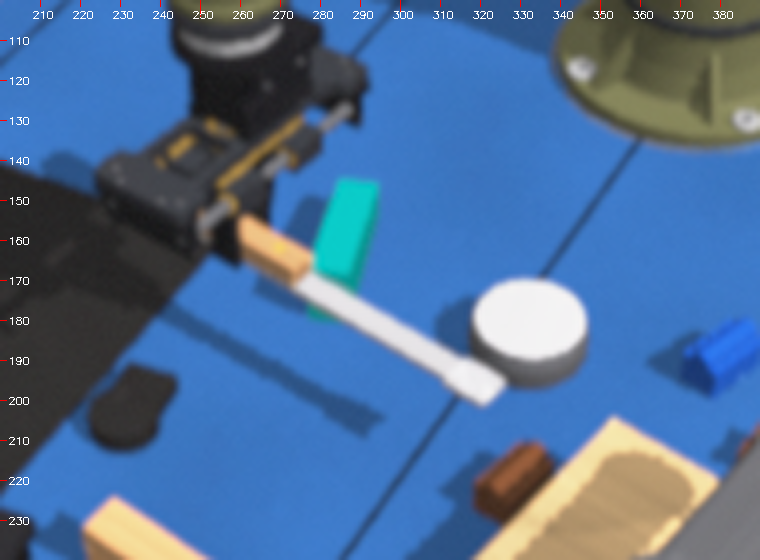

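Request:
drive_tool(rows=[[[0,0,-0.176,0,255],[0.02,0.06,-0.176,0.04,255],[0.04,0.12,-0.176,0.08,255],[0.06,0.19,-0.176,0.12,255],[0.08,0.26,-0.176,0.16,255],[0.1,0.33,-0.176,0.2,255],[0.12,0.4,-0.176,0.24,255],[0.14,0.47,-0.176,0.28,255],[0.17,0.54,-0.176,0.32,255],[0.19,0.61,-0.176,0.36,255],[0.21,0.67,-0.176,0.4,255],[0.224,0.708,-0.176,0.423,255],[0.224,0.708,-0.176,0.423,255]]])

```text
time: 19.65
position: [0.4894, -0.3702, 0.1585]
tool_rot: [2.305, -2.132, -0.003]
ft_force: [0.3, 0.4, -2.9]
grip_width: 0.224
```

Run:
```python
from h import *
d=ctrl.get_image("scene");crop(d,100,100,150,120,5,"pics/s14.png")
plan([(.49,-.37,.03,-85.5)])
```

```text
t 19.7 p [ 0.4896 -0.3693  0.1587] yaw -85.47 tilt 0.15 F [-0.4  1.5 -3.2] M [ 0.    0.35 -0.  ] grip 0.227 j7 -0.67
[ 0.0025 -0.0011  0.4289] spin 0.0001 dist mm 129.0 dyaw -0.0
```

View pics/s14.png

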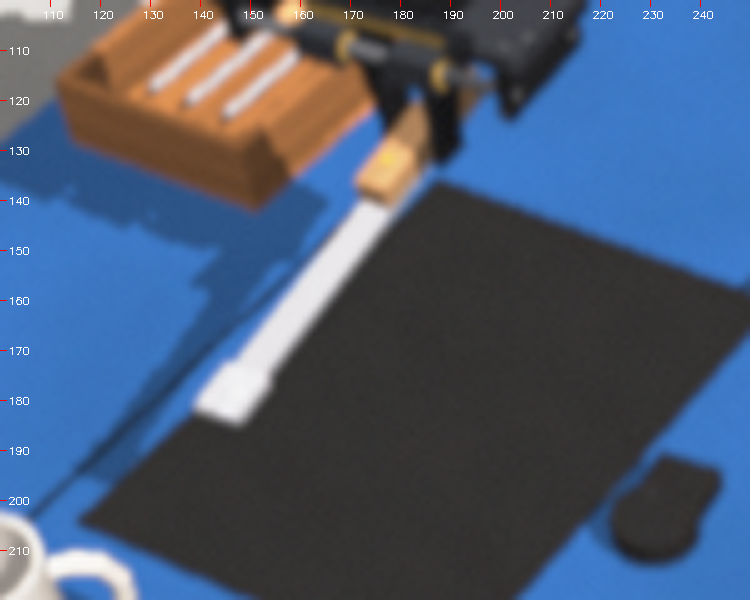

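Request:
drive_tool(rows=[[[0,0,0.15,0,255],[0,0,0.28,0,255],[0,0,0.34,0,255],[0,0,0.38,0,255],[0,0,0.42,0,255],[0,0,0.44,0,255],[0,0,0.44,0,255]]], grip_force=15)

```text
time: 20.58
position: [0.4907, -0.3699, 0.0282]
tool_rot: [-2.306, 2.133, -0.001]
ft_force: [-0.6, 0.1, -1.6]
grip_width: 0.229
```

Request:
drive_tool(rows=[[[0,0,0.01,0,255],[0,0,0.02,0,255],[0,0,0.026,0,255],[0,0,0.026,0,255]]], grip_force=6)

```text
time: 21.08
position: [0.4903, -0.3698, 0.0201]
tool_rot: [-2.306, 2.133, 0.0]
ft_force: [-0.5, 0.9, -1.3]
grip_width: 0.229
```

Request:
drive_tool(rows=[[[0,0,0,0,120],[0,0,0,0,0],[0,0,0,0,0],[0,0,0,0,0],[0,0,0,0,0]]])

```text
time: 21.7
position: [0.4903, -0.3698, 0.0203]
tool_rot: [-2.306, 2.133, -0.0]
ft_force: [0.6, -0.3, 0.0]
grip_width: 0.712
```

Request:
drive_tool(rows=[[[0,0,0,0,0],[0,0,0,0,0],[0,0,0,0,0],[0,0,-0.1,0,0],[0,0,-0.25,0,0],[0,0,-0.45,0,0],[0,0,-0.55,0,0],[0,0,-0.55,0,0]]])

```text
time: 22.7
position: [0.4915, -0.3711, 0.1882]
tool_rot: [-2.305, 2.132, -0.008]
ft_force: [0.6, 0.1, 0.3]
grip_width: 1.003
```

Run:
```python
from h import *
D={n:ctrl.get_image(n) for n in["scene","top"]};pickle.dump(D,open("d15.pkl","wb"))
cv2.imwrite("pics/s15.png",D["scene"]["img"])
rise(D["scene"],D["top"])
# wedge: grasp point 28mm ahead of thick end
plan([])
```

```text
scene move px [-0.21 -2.91] px/mm [ 0.009 -0.26 ] rise mm 11.16
scene move px [ 0.52 -2.64] px/mm [ 0.033 -0.266] rise mm 10.03
top move px [-0.89 -1.54] px/mm [-0.033 -0.136] rise mm 12.26
top move px [-1.15 -0.65] px/mm [-0.056 -0.047] rise mm 17.64
t 22.8 p [ 0.4901 -0.3694  0.1846] yaw -85.54 tilt 0.05 F [ 0.3  1.1 -0.3] M [-0.04  0.21  0.05] grip 1.001 j7 -0.68
```

View pics/s15.png

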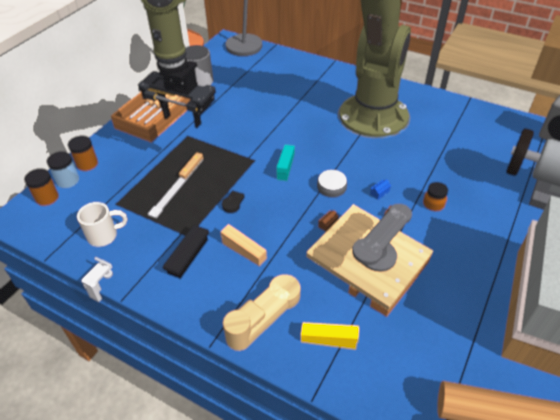

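Run:
```python
from h import *
plan([(.6727,-.105,.12,-7.2),(.6727,-.105,.020,-7.2)])
```

```text
t 22.8 p [ 0.4901 -0.3694  0.1846] yaw -85.54 tilt 0.05 F [ 0.3  1.1 -0.3] M [-0.04  0.21  0.05] grip 1.001 j7 -0.68
[-0.8313 -0.6755  0.2154] spin -0.4352 dist mm 328.0 dyaw 78.3
[0.     0.     0.3333] spin -0.0 dist mm 100.0 dyaw 0.0
```

Request:
drive_tool(rows=[[[-0.2,-0.16,0,-0.1,0],[-0.4,-0.32,0.1,-0.2,0],[-0.6,-0.48,0.15,-0.3,0],[-0.831,-0.676,0.215,-0.435,0],[-0.831,-0.676,0.215,-0.435,0],[-0.831,-0.676,0.215,-0.435,0],[-0.831,-0.676,0.215,-0.435,0],[-0.831,-0.676,0.215,-0.435,0],[-0.831,-0.676,0.215,-0.435,0],[-0.831,-0.676,0.215,-0.435,0]]])

```text
time: 24.05
position: [0.6724, -0.1054, 0.1195]
tool_rot: [-3.135, 0.2, 0.003]
ft_force: [0.0, 0.1, 0.3]
grip_width: 0.995
```

Run:
```python
from h import *
D={n:ctrl.get_image(n) for n in["wrist","scene"]};pickle.dump(D,open("d16.pkl","wb"))
cv2.imwrite("pics/w16.png",D["wrist"]["img"])
plan([(.6727,-.105,.12,-7.2),(.6727,-.105,.020,-7.2)])
```

```text
t 24.15 p [ 0.6728 -0.1055  0.1202] yaw -7.28 tilt 0.05 F [-0.1 -0.4  0.4] M [-0.1   0.09  0.  ] grip 0.996 j7 0.14
[-0.0004 -0.0018  0.0006] spin -0.0005 dist mm 1.0 dyaw 0.1
[0.     0.     0.3333] spin -0.0 dist mm 100.0 dyaw 0.0
```

View pics/w16.png

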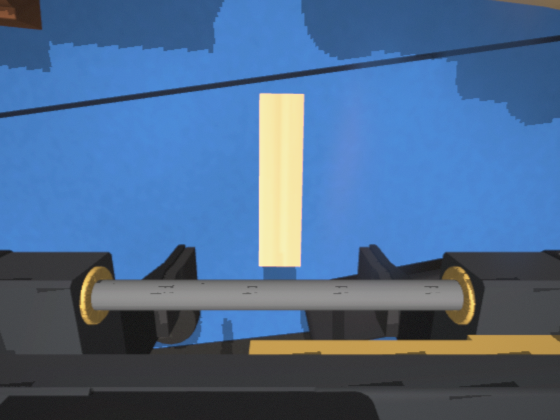

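Run:
```python
from h import *
D=pickle.load(open("d16.pkl","rb"));d=D["wrist"]
for z1,z2 in((.032,.048),(.048,.032)):
    a,b=atz(d,259.5,94,z1),atz(d,304,94,z1);c,e=atz(d,259,266.5,z2),atz(d,301,266.5,z2)
    print(z1,np.linalg.norm(a-b),np.linalg.norm(c-e),(a+b)/2,(c+e)/2,np.linalg.norm(((a+b)-(c+e))[:2]/2))
crop(D["scene"],205,210,75,65,9,"pics/s16.png")
crop(pickle.load(open("d0.pkl","rb"))["top"],285,140,75,40,10,"pics/t16.png")
```

```text
0.032 0.03031169042271031 0.0307999995793078 [ 0.6870422  -0.01588458  0.032     ] [ 0.67071606 -0.13523416  0.048     ] 0.12046105600433031
0.048 0.028258715991673785 0.03303759634877473 [ 0.68668712 -0.01705575  0.048     ] [ 0.66991085 -0.14264856  0.032     ] 0.12670831077808545
```

View pics/t16.png

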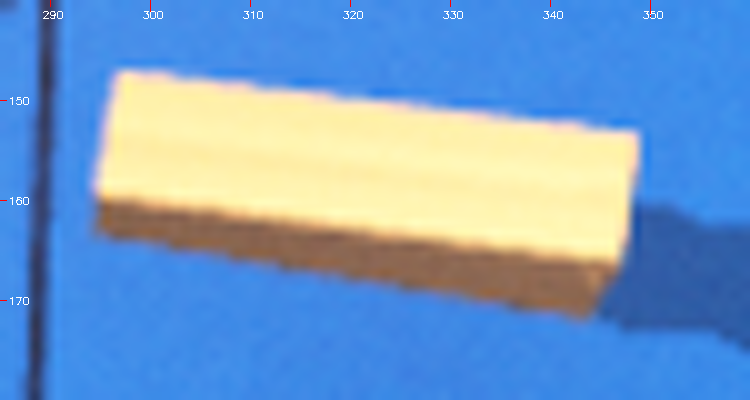

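Run:
```python
from h import *
D=pickle.load(open("d0.pkl","rb"));d=D["scene"]
crop(d,205,210,75,65,10,"pics/s16b.png")
for tag,za,zb in(("far-thin",.048,.032),("far-thick",.032,.048)):
    print(tag)
    # near (robot-side -y) end L at (0.669,-.135); far end R (0.684,-.016)
    for n in("scene","top"):
        dd=D[n]
        for c,z in(((.669,-.135),za),((.684,-.016),zb)):
            for s in(-.015,.015):
                P=(c[0]+s*.992,c[1]-s*.125)
                print(n,proj(dd,(*P,0)).round(1),proj(dd,(*P,z)).round(1))
```

```text
far-thin
scene [229.1 235.9] [227.5 223.6]
scene [221.6 243.2] [219.8 231. ]
scene [265.9 257.1] [265.4 249.1]
scene [258.5 265. ] [258. 257.]
top [343.7 171.8] [346.7 165.8]
top [345.3 160. ] [348.5 153.3]
top [294. 164.] [294.4 159.8]
top [296.  152.2] [296.4 147.6]
far-thick
scene [229.1 235.9] [228.  227.8]
scene [221.6 243.2] [220.4 235.1]
scene [265.9 257.1] [265.2 245. ]
scene [258.5 265. ] [257.6 252.9]
top [343.7 171.8] [345.7 167.8]
top [345.3 160. ] [347.4 155.6]
top [294. 164.] [294.6 157.5]
top [296.  152.2] [296.6 145.2]
```

View pics/s16b.png

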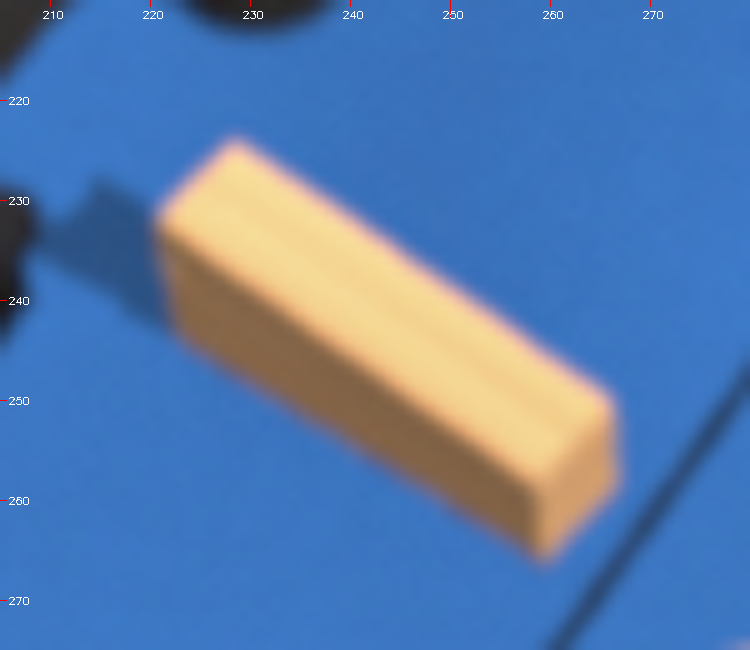

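Request:
drive_tool(rows=[[[0.005,0,0.18,0,0],[0.005,0,0.28,0,0],[0.005,0,0.334,0,0],[0.005,0,0.334,0,0],[0.005,0,0.334,0,150],[0.005,0,0.334,0,255],[0.005,0,0.334,0,255],[0.005,0,0.334,0,255],[0.005,0,0.334,0,255],[0.005,0,0.334,0,255],[0.005,0,0.334,0,255],[0.005,0,0.334,0,255],[0.005,0,0.334,0,255]]], grip_force=20)

```text
time: 25.78
position: [0.6745, -0.1057, 0.0205]
tool_rot: [-3.135, 0.199, 0.0]
ft_force: [-0.2, -0.3, -0.1]
grip_width: 0.339
```

Run:
```python
from h import *
p=ctrl.get_state()["position"]
plan([(p[0],p[1],p[2]+.005,-7.2),(.5818,-.0107,p[2]+.005,-9.3)])
```

```text
t 25.775 p [ 0.6745 -0.1057  0.0205] yaw -7.25 tilt 0.0 F [-0.2 -0.3 -0.1] M [-0.05  0.02  0.02] grip 0.339 j7 0.17
[ 0.      0.     -0.0167] spin -0.0003 dist mm 5.0 dyaw 0.0
[-0.3464 -0.2755 -0.    ] spin 0.0117 dist mm 133.0 dyaw -2.1
```

Request:
drive_tool(rows=[[[0,0,-0.02,0,255],[0,0,-0.02,0,255],[-0.07,-0.055,-0.02,0.003,255],[-0.14,-0.11,-0.02,0.006,255],[-0.21,-0.165,-0.02,0.009,255],[-0.28,-0.22,-0.02,0.012,255],[-0.346,-0.275,-0.02,0.012,255],[-0.346,-0.275,-0.02,0.012,255],[-0.346,-0.275,-0.02,0.012,255]]])

```text
time: 26.9
position: [0.5828, -0.0115, 0.027]
tool_rot: [3.131, -0.258, 0.002]
ft_force: [-0.5, -0.5, -0.0]
grip_width: 0.343
```

Run:
```python
from h import *
D={n:ctrl.get_image(n) for n in["wrist","scene","top"]};pickle.dump(D,open("d17.pkl","wb"))
cv2.imwrite("pics/w17.png",D["wrist"]["img"])
crop(D["top"],220,140,120,110,6,"pics/t17.png")
crop(D["scene"],250,170,150,120,5,"pics/s17.png")
plan([])
```

```text
t 27.05 p [ 0.5827 -0.012   0.0267] yaw -9.49 tilt 0.06 F [-0.3 -0.7 -1. ] M [-0.14  0.09 -0.01] grip 0.341 j7 -0.04
```

View pics/w17.png

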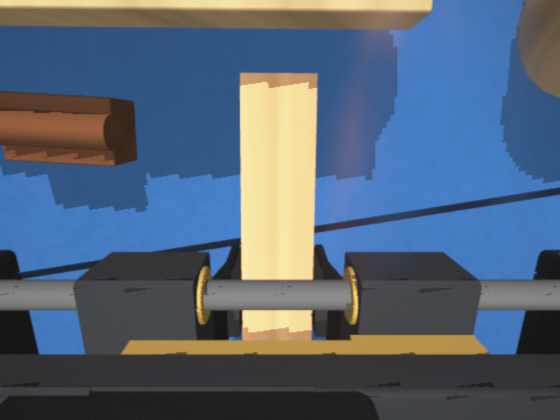

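View pics/t17.png

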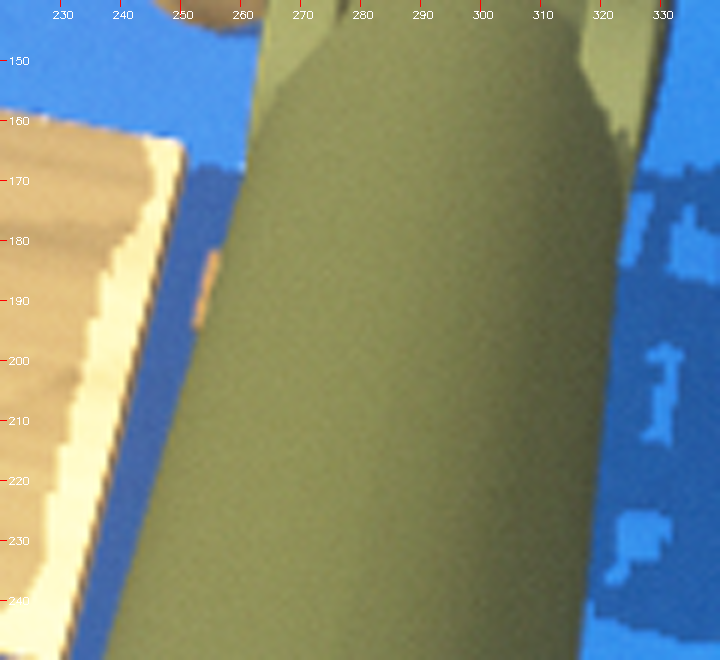

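View pics/s17.png

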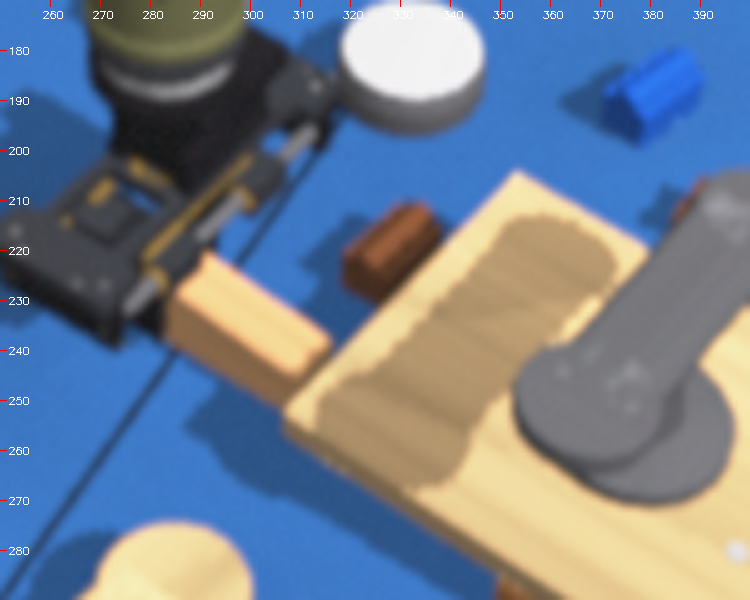

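Request:
drive_tool(rows=[[[0,0,0.01,0,255],[0,0,0.019,0,255],[0,0,0.019,0,255]]])

```text
time: 27.42
position: [0.5819, -0.011, 0.0206]
tool_rot: [3.131, -0.258, -0.0]
ft_force: [0.7, 0.1, -0.4]
grip_width: 0.346
```

Request:
drive_tool(rows=[[[0,0,0,0,255],[0,0,0,0,255]]], grip_force=3)

```text
time: 27.68
position: [0.5819, -0.0107, 0.0208]
tool_rot: [-3.131, 0.257, 0.0]
ft_force: [0.5, 0.1, -0.7]
grip_width: 0.343
```

Request:
drive_tool(rows=[[[0,0,0,0,255],[0,0,0,0,255]]], grip_force=20)

```text
time: 27.92
position: [0.582, -0.0107, 0.0209]
tool_rot: [-3.131, 0.257, -0.0]
ft_force: [0.7, 0.3, -1.3]
grip_width: 0.341
```

Request:
drive_tool(rows=[[[0,-0.03,0,0,255],[0,-0.06,0,0,255],[0,-0.09,0,0,255],[0,-0.12,0,0,255],[0,-0.14,0,0,255],[0,-0.15,0,0,255],[0,-0.16,0,0,255],[0,-0.16,0,0,255]]])

```text
time: 28.92
position: [0.5899, 0.0366, 0.0209]
tool_rot: [-3.131, 0.257, -0.0]
ft_force: [0.7, -0.5, -1.7]
grip_width: 0.342
```

Run:
```python
from h import *
D={n:ctrl.get_image(n) for n in["wrist","scene","top"]};pickle.dump(D,open("d18.pkl","wb"))
cv2.imwrite("pics/w18.png",D["wrist"]["img"])
crop(D["scene"],250,170,150,120,5,"pics/s18.png")
rise(D["scene"],D["top"])
plan([])
```

```text
scene move px [ -5.37 -14.81] px/mm [ 0.009 -0.26 ] rise mm 56.23
scene move px [ 0.5 -2.7] px/mm [ 0.033 -0.266] rise mm 10.22
top move px [-21.    78.13] px/mm [-0.033 -0.136] rise mm -508.12
top move px [  2.64 -76.13] px/mm [-0.056 -0.047] rise mm 638.63
t 29.075 p [0.5898 0.0362 0.0209] yaw -9.43 tilt 0.01 F [-1.5  0.2 -0.6] M [-0.11  0.01 -0.04] grip 0.344 j7 -0.12
```

View pics/w18.png

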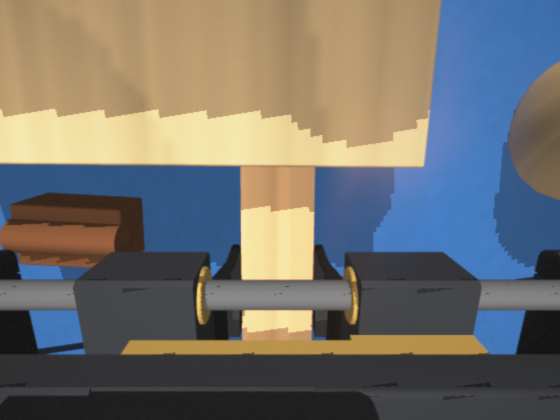

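View pics/s18.png

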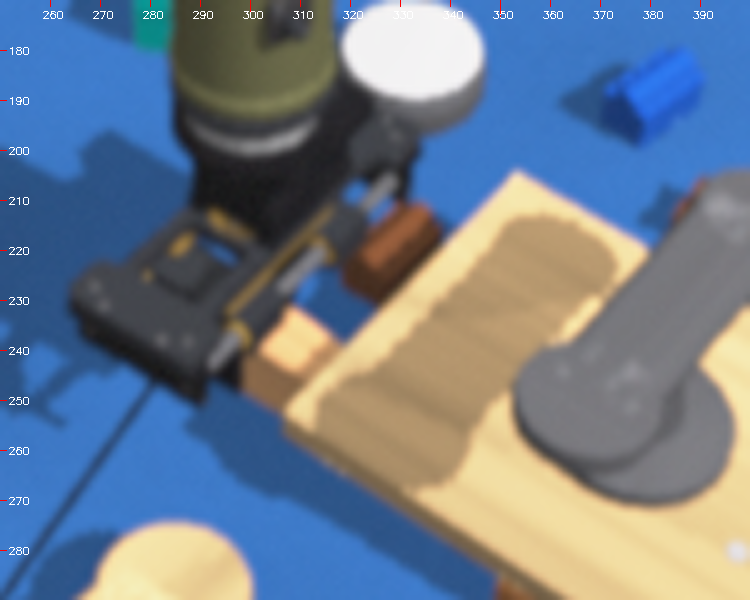

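Request:
drive_tool(rows=[[[0,-0.006,0,0,255],[0,-0.012,0,0,255],[0,-0.018,0,0,255],[0,-0.024,0,0,255],[0,-0.03,0,0,255],[0,-0.03,0,0,255]]])

```text
time: 29.82
position: [0.5914, 0.0457, 0.0209]
tool_rot: [-3.131, 0.257, -0.0]
ft_force: [0.4, 0.2, -1.9]
grip_width: 0.344
```

Request:
drive_tool(rows=[[[0,-0.003,0,0,255],[0,-0.006,0,0,255],[0,-0.009,0,0,255],[0,-0.012,0,0,255],[0,-0.012,0,0,255]]])

```text
time: 30.45
position: [0.5919, 0.0492, 0.0208]
tool_rot: [-3.131, 0.257, -0.0]
ft_force: [0.1, 0.1, -1.8]
grip_width: 0.346
```

Request:
drive_tool(rows=[[[0,-0.003,0,0,255],[0,-0.006,0,0,255],[0,-0.006,0,0,255]]])

```text
time: 30.82
position: [0.5922, 0.051, 0.0209]
tool_rot: [-3.131, 0.257, -0.0]
ft_force: [0.2, 0.5, -1.3]
grip_width: 0.342
```

Request:
drive_tool(rows=[[[0,-0.002,0,0,255],[0,-0.004,0,0,255],[0,-0.004,0,0,255]]])

```text
time: 31.2
position: [0.5924, 0.0521, 0.0209]
tool_rot: [-3.131, 0.257, -0.0]
ft_force: [-0.0, 0.0, 0.0]
grip_width: 0.343
```

Request:
drive_tool(rows=[[[0,-0.002,0,0,255],[0,-0.004,0,0,255],[0,-0.004,0,0,255]]])

```text
time: 31.58
position: [0.5926, 0.0533, 0.0209]
tool_rot: [-3.131, 0.257, -0.0]
ft_force: [0.6, -0.7, -1.6]
grip_width: 0.344
```

Request:
drive_tool(rows=[[[0,-0.002,0,0,255],[0,-0.004,0,0,255],[0,-0.004,0,0,255]]])

```text
time: 31.95
position: [0.5928, 0.0544, 0.0209]
tool_rot: [-3.131, 0.257, -0.0]
ft_force: [0.7, -0.0, -1.5]
grip_width: 0.344
```

Request:
drive_tool(rows=[[[0,-0.002,0,0,255],[0,-0.004,0,0,255],[0,-0.004,0,0,255]]])

```text
time: 32.33
position: [0.593, 0.0557, 0.0209]
tool_rot: [-3.131, 0.257, -0.0]
ft_force: [-0.5, -1.1, -1.2]
grip_width: 0.342
```

Request:
drive_tool(rows=[[[0,-0.002,0,0,255],[0,-0.004,0,0,255],[0,-0.004,0,0,255]]])

```text
time: 32.7
position: [0.5932, 0.0568, 0.0209]
tool_rot: [-3.131, 0.257, -0.0]
ft_force: [0.1, 0.1, -1.3]
grip_width: 0.349
```

Request:
drive_tool(rows=[[[0,-0.002,0,0,255],[0,-0.004,0,0,255],[0,-0.004,0,0,255]]])

```text
time: 33.08
position: [0.5934, 0.058, 0.0209]
tool_rot: [-3.131, 0.257, -0.0]
ft_force: [-0.0, 0.3, 0.0]
grip_width: 0.344
```

Run:
```python
from h import *
D={n:ctrl.get_image(n) for n in["wrist","scene","top"]};pickle.dump(D,open("d19.pkl","wb"))
cv2.imwrite("pics/w19.png",D["wrist"]["img"])
plan([])
```

```text
t 33.225 p [0.5934 0.0579 0.0209] yaw -9.41 tilt 0.0 F [ 0.6  0.1 -2. ] M [-0.09  0.05 -0.02] grip 0.344 j7 -0.16
```

View pics/w19.png

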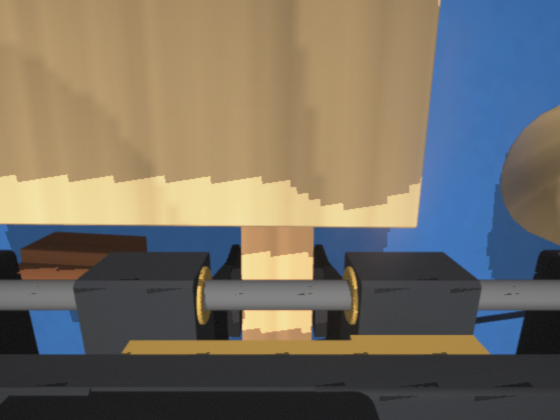

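Run:
```python
from h import *
d=pickle.load(open("d19.pkl","rb"))["wrist"]
p=np.array([.5934,.0579]);b=np.array([.162,.987])
for z,r in((.039,226.5),(.057,226.5)):
    X=atz(d,278,r,z);print(X.round(4),"ahead of TCP mm",((X[:2]-p)@b*1e3).round(1))
```

```text
[0.5988 0.0878 0.039 ] ahead of TCP mm 30.4
[0.5997 0.0936 0.057 ] ahead of TCP mm 36.3
```

Request:
drive_tool(rows=[[[0,-0.002,0,0,255],[0,-0.004,0,0,255],[0,-0.004,0,0,255]]])

```text
time: 33.6
position: [0.5936, 0.0592, 0.0209]
tool_rot: [-3.131, 0.257, -0.0]
ft_force: [-0.6, -0.3, -1.3]
grip_width: 0.345
```

Request:
drive_tool(rows=[[[0,-0.002,0,0,255],[0,-0.004,0,0,255],[0,-0.004,0,0,255]]])

```text
time: 33.98
position: [0.5938, 0.0604, 0.0209]
tool_rot: [-3.131, 0.257, -0.0]
ft_force: [0.1, 0.1, -1.5]
grip_width: 0.346
```

Request:
drive_tool(rows=[[[0,-0.002,0,0,255],[0,-0.004,0,0,255],[0,-0.004,0,0,255]]])

```text
time: 34.35
position: [0.5939, 0.0614, 0.0208]
tool_rot: [3.131, -0.258, -0.0]
ft_force: [0.1, 0.2, -1.5]
grip_width: 0.345
```

Request:
drive_tool(rows=[[[0,-0.002,0,0,255],[0,-0.004,0,0,255],[0,-0.004,0,0,255]]])

```text
time: 34.72
position: [0.594, 0.0625, 0.0207]
tool_rot: [3.131, -0.258, -0.0]
ft_force: [-0.5, -0.6, -2.3]
grip_width: 0.346
```

Request:
drive_tool(rows=[[[0,-0.002,0,0,255],[0,-0.004,0,0,255],[0,-0.004,0,0,255]]])

```text
time: 35.1
position: [0.5941, 0.0633, 0.0207]
tool_rot: [3.13, -0.258, -0.001]
ft_force: [-0.7, -2.2, -3.3]
grip_width: 0.347
```

Run:
```python
from h import *
D={n:ctrl.get_image(n) for n in["wrist","scene","top"]};pickle.dump(D,open("d20.pkl","wb"))
cv2.imwrite("pics/w20.png",D["wrist"]["img"])
crop(D["scene"],250,170,120,100,6,"pics/s20.png")
rise(D["scene"],D["top"])
plan([])
```

```text
scene move px [-0.11 -3.19] px/mm [ 0.009 -0.26 ] rise mm 12.26
scene move px [ 0.51 -2.7 ] px/mm [ 0.033 -0.266] rise mm 10.22
top move px [-35.7   66.31] px/mm [-0.033 -0.136] rise mm -400.81
top move px [-11.02 -74.1 ] px/mm [-0.056 -0.047] rise mm 763.48
t 35.25 p [0.5941 0.0633 0.0207] yaw -9.42 tilt 0.04 F [-0.9 -3.  -3.2] M [-0.72  0.13 -0.01] grip 0.343 j7 -0.17
```

View pics/w20.png

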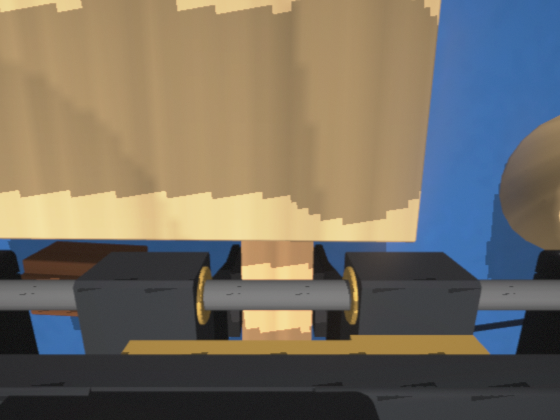

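View pics/s20.png

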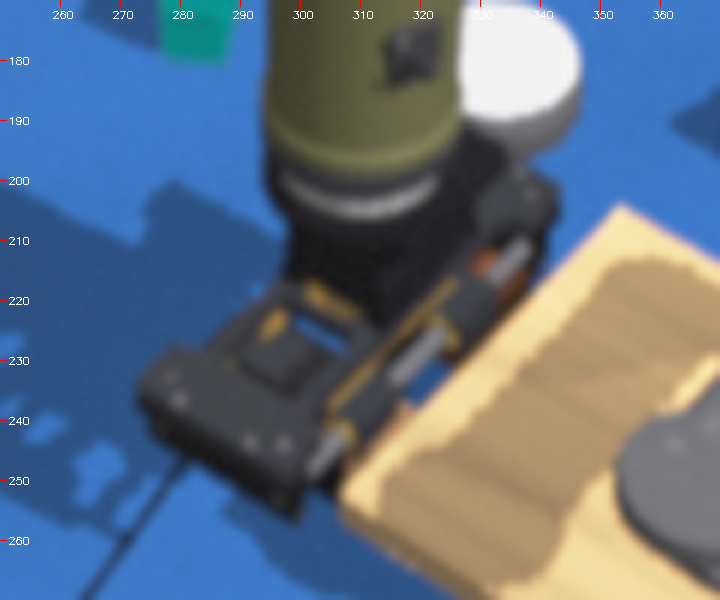

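Request:
drive_tool(rows=[[[0,-0.002,0,0,255],[0,-0.002,0,0,255]]])

```text
time: 35.5
position: [0.5942, 0.0636, 0.0206]
tool_rot: [3.13, -0.258, -0.001]
ft_force: [-0.7, -4.2, -4.5]
grip_width: 0.34
```

Request:
drive_tool(rows=[[[0,-0.002,0,0,255],[0,-0.002,0,0,255]]])

```text
time: 35.75
position: [0.5942, 0.0639, 0.0206]
tool_rot: [3.13, -0.258, -0.001]
ft_force: [-1.0, -4.7, -4.6]
grip_width: 0.342
```

Request:
drive_tool(rows=[[[0,-0.003,0.001,0,255],[0,-0.003,0.001,0,255]]])

```text
time: 36.0
position: [0.5943, 0.0644, 0.0205]
tool_rot: [3.129, -0.259, -0.001]
ft_force: [-1.5, -5.8, -3.8]
grip_width: 0.345
```

Request:
drive_tool(rows=[[[0,-0.003,0.001,0,255],[0,-0.003,0.001,0,255]]])

```text
time: 36.25
position: [0.5943, 0.0644, 0.0205]
tool_rot: [3.128, -0.259, -0.002]
ft_force: [-2.3, -6.7, 0.4]
grip_width: 0.344
```

Request:
drive_tool(rows=[[[0,-0.003,0,0,255],[0,-0.003,0,0,255]]])

```text
time: 36.5
position: [0.5944, 0.0645, 0.0205]
tool_rot: [3.128, -0.26, -0.002]
ft_force: [-4.1, -9.6, 1.2]
grip_width: 0.343
```

Run:
```python
from h import *
plan([])
```

```text
t 36.5 p [0.5944 0.0645 0.0205] yaw -9.51 tilt 0.2 F [-4.1 -9.6  1.2] M [-1.84  0.7   0.1 ] grip 0.343 j7 -0.17
```

Request:
drive_tool(rows=[[[0,0,0,0,100],[0,0,0,0,100],[0,0,0,0,100],[0,0,0,0,100],[0,0,0,0,100]]])

```text
time: 37.12
position: [0.5951, 0.0679, 0.0203]
tool_rot: [-3.131, 0.257, -0.0]
ft_force: [-0.1, 0.5, -0.4]
grip_width: 0.606
```

Request:
drive_tool(rows=[[[0,0.01,-0.05,0,100],[0,0.02,-0.15,0,100],[0,0.03,-0.3,0,100],[0,0.1,-0.45,0,100],[0,0.4,-0.5,0,100],[0,0.7,-0.5,0,100],[0,0.7,-0.5,0,100]]])

```text
time: 38.0
position: [0.5603, -0.1423, 0.1721]
tool_rot: [-3.131, 0.259, -0.004]
ft_force: [0.1, -0.0, -0.1]
grip_width: 0.614
```

Run:
```python
from h import *
D={n:ctrl.get_image(n) for n in["wrist","scene","top"]};pickle.dump(D,open("d21.pkl","wb"))
cv2.imwrite("pics/w21.png",D["wrist"]["img"])
crop(D["scene"],260,170,150,120,5,"pics/s21.png")
crop(D["top"],210,140,110,120,5,"pics/t21.png")
rise(D["scene"],D["top"])
plan([])
```

```text
scene move px [-12.33 -20.92] px/mm [ 0.009 -0.26 ] rise mm 78.84
scene move px [ 0.52 -2.66] px/mm [ 0.033 -0.266] rise mm 10.08
top move px [-1.04 -1.55] px/mm [-0.033 -0.136] rise mm 12.58
top move px [-1.26 -0.76] px/mm [-0.056 -0.047] rise mm 19.8
t 38.15 p [ 0.5597 -0.1445  0.1719] yaw -9.87 tilt 0.13 F [-0.2 -0.2  0.5] M [-0.05  0.06  0.  ] grip 0.612 j7 0.14
```

View pics/s21.png

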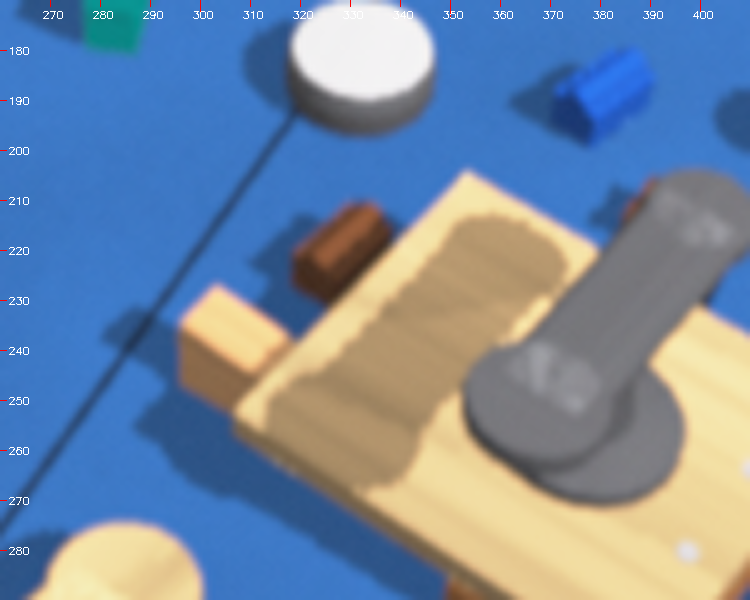

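View pics/t21.png

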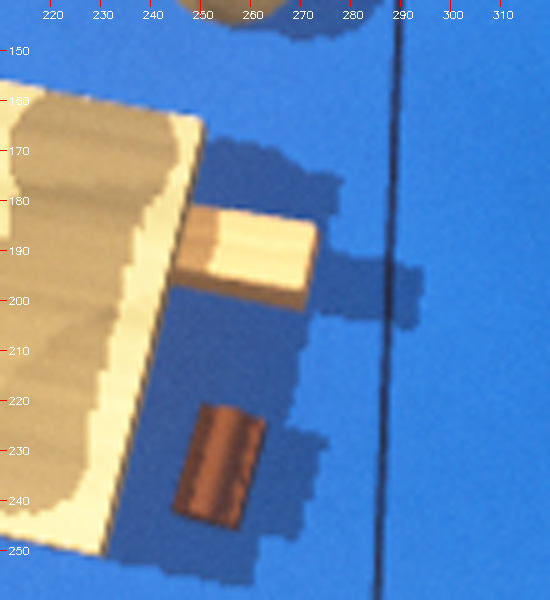

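View pics/w21.png

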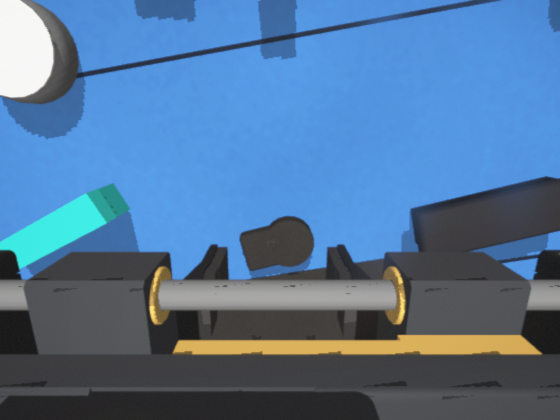

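Run:
```python
from h import *
D=pickle.load(open("d21.pkl","rb"));S,T=D["scene"],D["top"]
a=[(T,272.8,185),(S,302.5,227)]; b=[(T,271,198),(S,295.5,234.5)]
for o in(a,b): print(tri(o),[atz(*q,.048).round(4) for q in o])
print("bottom near",atz(T,270.3,201.5,0),atz(S,296,246.5,0))
plan([(.58,-.03,.10,-9.4),(.5833,-.0034,.022,-9.4)])
```

```text
[0.5937575  0.03957736 0.06936642] [array([0.6026, 0.0327, 0.048 ]), array([0.5744, 0.0391, 0.048 ])]
[0.58146863 0.03056136 0.02053706] [array([0.5725, 0.0355, 0.048 ]), array([0.6045, 0.0352, 0.048 ])]
bottom near [0.575057   0.03851939 0.        ] [0.60308256 0.03629142 0.        ]
t 38.15 p [ 0.5597 -0.1445  0.1719] yaw -9.87 tilt 0.13 F [-0.2 -0.2  0.5] M [-0.05  0.06  0.  ] grip 0.612 j7 0.14
[ 0.0012 -0.3878  0.2397] spin -0.0026 dist mm 137.0 dyaw 0.5
[-0.0036 -0.0893  0.26  ] spin -0.0 dist mm 82.0 dyaw 0.0
```

Request:
drive_tool(rows=[[[0.004,-0.2,0.1,-0.003,255],[0.004,-0.388,0.24,-0.003,255],[0.004,-0.388,0.24,-0.003,255],[0.004,-0.43,0.3,-0.003,255],[0.004,-0.47,0.42,-0.003,255],[0.004,-0.47,0.5,-0.003,255],[0.004,-0.47,0.5,-0.003,255],[0.004,-0.47,0.5,-0.003,255],[0.004,-0.47,0.5,-0.003,255],[0.004,-0.47,0.5,-0.003,255]]])

```text
time: 39.4
position: [0.5857, -0.0007, 0.0213]
tool_rot: [-3.132, 0.243, -0.003]
ft_force: [-0.8, 0.1, -0.0]
grip_width: 0.006
```

Run:
```python
from h import *
D={n:ctrl.get_image(n) for n in["wrist","scene"]}
cv2.imwrite("pics/w22.png",D["wrist"]["img"])
plan([(.5863,.020,.022,-9.4)])
```

```text
t 39.5 p [ 0.5853 -0.0006  0.0209] yaw -8.87 tilt 0.07 F [-1.2  0.1 -0.4] M [-0.08  0.13  0.  ] grip 0.004 j7 -0.04
[-0.0074 -0.0684 -0.0036] spin 0.0029 dist mm 21.0 dyaw -0.5
```

View pics/w22.png

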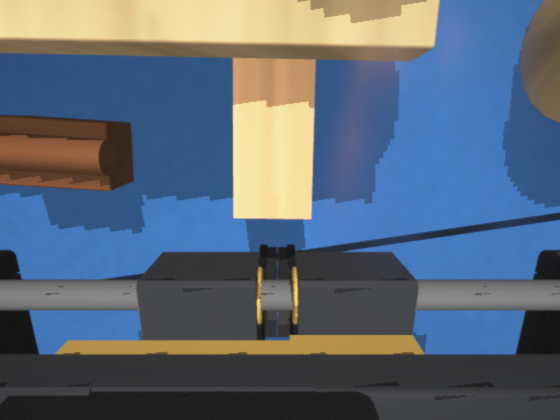

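Request:
drive_tool(rows=[[[-0.006,-0.02,0,0.003,255],[-0.006,-0.04,0,0.003,255],[-0.006,-0.055,0,0.003,255],[-0.006,-0.06,0,0.003,255],[-0.006,-0.065,0,0.003,255],[-0.006,-0.065,0,0.003,255]]])

```text
time: 40.25
position: [0.5861, 0.0189, 0.0202]
tool_rot: [3.131, -0.258, -0.0]
ft_force: [-0.3, 0.2, -0.2]
grip_width: -0.002
```

Request:
drive_tool(rows=[[[0,-0.005,0,0,255],[0,-0.01,0,0,255],[0,-0.01,0,0,255]]])

```text
time: 40.62
position: [0.5867, 0.0221, 0.0203]
tool_rot: [-3.131, 0.257, -0.0]
ft_force: [0.1, 0.2, 0.0]
grip_width: 0.005
```

Request:
drive_tool(rows=[[[0,-0.004,0,0,255],[0,-0.006,0,0,255],[0,-0.006,0,0,255]]])

```text
time: 41.0
position: [0.5869, 0.0237, 0.0203]
tool_rot: [3.131, -0.257, 0.0]
ft_force: [-1.1, -0.6, -0.5]
grip_width: 0.005
```

Request:
drive_tool(rows=[[[0,-0.003,0,0,255],[0,-0.003,0,0,255]]])

```text
time: 41.25
position: [0.587, 0.0239, 0.0203]
tool_rot: [3.13, -0.258, -0.0]
ft_force: [-0.9, -1.2, 0.8]
grip_width: 0.006
```

Request:
drive_tool(rows=[[[0,-0.003,0,0,255],[0,-0.003,0,0,255]]])

```text
time: 41.5
position: [0.587, 0.0241, 0.0202]
tool_rot: [3.13, -0.259, -0.001]
ft_force: [0.1, -5.7, 1.4]
grip_width: 0.01
```

Request:
drive_tool(rows=[[[0,-0.002,0,0,255],[0,-0.002,0,0,255]]])

```text
time: 41.75
position: [0.587, 0.0241, 0.0203]
tool_rot: [3.129, -0.259, -0.001]
ft_force: [-2.2, -5.3, 1.9]
grip_width: 0.005
```

Request:
drive_tool(rows=[[[0,-0.003,0,0,255],[0,-0.003,0,0,255]]])

```text
time: 42.0
position: [0.587, 0.0241, 0.0203]
tool_rot: [3.128, -0.26, -0.001]
ft_force: [-1.7, -7.4, 1.7]
grip_width: 0.002
```

Request:
drive_tool(rows=[[[0,0.03,0,0,255],[0,0.1,-0.02,0,255],[0,0.2,-0.3,0,255],[0,0.4,-0.5,0,255],[0,0.8,-0.6,0,255],[0,0.8,-0.6,0,255],[0,0.8,-0.6,0,255],[0,0.8,-0.6,0,255]]])

```text
time: 43.0
position: [0.5474, -0.2152, 0.2026]
tool_rot: [3.129, -0.269, 0.006]
ft_force: [0.6, -0.5, 0.0]
grip_width: 0.005
```

Run:
```python
from h import *
D={n:ctrl.get_image(n) for n in["scene","top"]};pickle.dump(D,open("d23.pkl","wb"))
cv2.imwrite("pics/s23.png",D["scene"]["img"])
crop(D["top"],210,140,110,120,5,"pics/t23.png")
rise(D["scene"],D["top"])
T=D["top"];print(atz(T,272.8,185,.048),atz(T,271,198,.048))
plan([])
```

```text
scene move px [-12.34 -20.93] px/mm [ 0.009 -0.26 ] rise mm 78.88
scene move px [ 0.51 -2.66] px/mm [ 0.033 -0.266] rise mm 10.08
top move px [-0.96 -1.56] px/mm [-0.033 -0.136] rise mm 12.49
top move px [-1.22 -0.69] px/mm [-0.056 -0.047] rise mm 18.81
[0.60259383 0.032721   0.048     ] [0.57247213 0.03545459 0.048     ]
t 43.1 p [ 0.5481 -0.2097  0.2003] yaw -9.45 tilt 0.09 F [-0.5  1.3 -0.6] M [-0.01  0.04  0.02] grip 0.003 j7 0.26
```

View pics/s23.png

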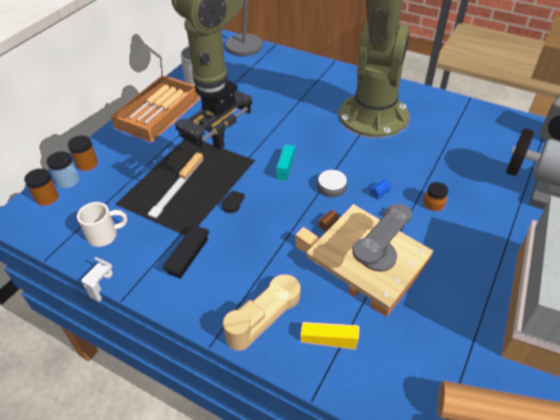

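View pics/t23.png

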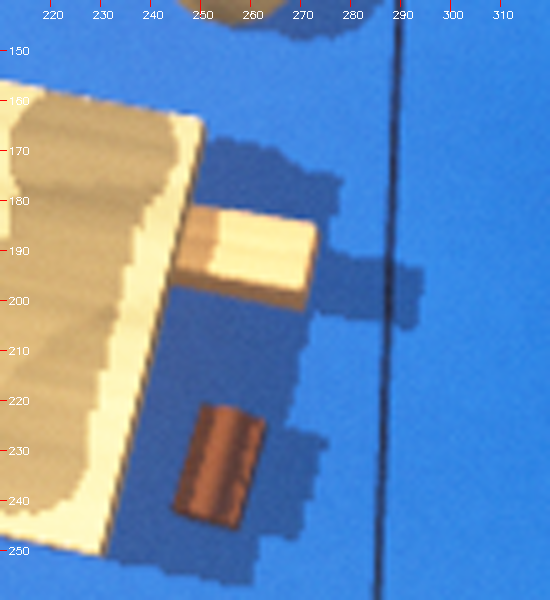

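Request:
drive_tool(rows=[[[0,0,0,0,255],[0,0,0,0,255],[0,0,0,0,255],[0,0,0,0,255]]])

```text
time: 43.6
position: [0.5483, -0.2095, 0.2001]
tool_rot: [-3.131, 0.257, 0.0]
ft_force: [-0.9, -0.3, -0.1]
grip_width: 0.009
```

```bash
python3 -c "
from bench import ctrl
print(ctrl.close_job())"
```

```text
the job is handed in; nothing more can be done
None
```

I levered the board's free edge up about 10–11 mm with the bar over the dark block and laid the bar back flat on the mat. I then slid the wedge in thin end first until it was snug and let go. The job was handed in at about 44 s; no verdict was reported.

**Last checks:**
- **Edge height:** one corner of the edge, tracked in the scene camera, still shows about 10 mm of rise. The top camera read 12.5 mm, and 19 mm at the other corner, where a millimetre of rise moves the picture by under a tenth of a pixel, so I discounted it. At the end, the scene tracking of the corner nearest the wedge also failed, thrown off by the wedge in the picture.
- **Wedge:** it is straight in and looks flat, with its thin end about 60 mm under the board by the arm's position and the sizes given.
- **Snugness:** the horizontal force reached about 10 N when I first pushed the wedge in. A second push from behind met 5–7 N with almost no movement. The actual force between wedge and board was not measured.
- **Bar and bystanders:** the bar lies flat on the mat, and the tin, brush and heel look unmoved in the pictures. The robot is clear of everything.

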